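# Open the locked transit case and load the order

### The arm

A 7-joint arm with a two-finger parallel gripper is mounted at the origin on the work surface. World frame = base frame: x ahead of the robot, y to its left, z up, the work surface at z = 0. Lengths are in mm, angles in rad, forces in N, time in s.
With the tool pointing down it reaches from about 400 to 875 mm from the base axis. Payload 4.4 kg.
Tool frame: the origin (TCP) lies at the very end of the fingers, on their centre line; the grasp point (between the pads) lies 19 mm behind it; z points along the fingers, y is the line along which they close (so a half turn about z gives the same grasp; the last joint's range is limited). The gripper opens to 85 mm and grips with 20 to 120 N. Pads are 22 mm wide; open, the fingers measure 114 mm over their backs; the gripper's body (76 mm by 85 mm) begins 54 mm behind the grasp point. The pads swing forward as they close: fully open they stand 13 mm farther back than shut.
Start: joints at [1.161, 0.628, 0.038, 1.517, -0.027, 0.996, -0.02], TCP at [219.122, -611.967, 231.313] pointing down, gripper open.
Joint ranges: [-3.06, 3.06], [-0.37, 2.12], [-1.25, 1.32], [0.18, 2.47], [-1.1, 4.24], [0.23, 1.98], [-2.94, 2.94]. Speed limits (rad/s): [2.57, 2.57, 3.14, 3.14, 3.14, 3.14, 3.14].

### API

Orientations are given as [roll, pitch, yaw] about the fixed x, y, z axes, in that order (R = Rz(yaw) Ry(pitch) Rx(roll)).
In Python, from cell import monitor, viewer, workorder gives the robot as it stands.
- The arm moves only by the tool arm_command, never from a script. Its argument "series" is one flat list of numbers, 5 for each row, row after row: the opening in per cent of the stroke, from 0 (shut) to 100 (fully open), then the shift along the tool's x, y, z in cm, then the turn about the tool's z in degrees. In form: [claw, x, y, z, roll, claw, x, y, z, roll, ...]. A call has exactly 5 rows; each row is the pose to reach, as a shift and turn from the pose commanded when the call began, along the tool's axes at that moment; what a row does not reach only later rows make up. A row lasts 1/12 s, in which the tool goes at most 41.7 mm and 7.16 degrees, less where a joint would pass 70% of its speed; a pose out of reach is approached as far as the arm can. A call with a gripper value outside its range is refused whole. The fingers move at their own pace and stop on an object; the grip force is fixed at half the most. Time passes only in rows, so rows that repeat a pose let the fingers close, or fill a call up. It gives the time, the measured TCP pose, the force, the opening and the grip force at its end, in the units of the state.
- monitor.read_state(): the state, without advancing time (a new reading comes with each control period).
- viewer.get_image(name): name is "side" or "top" or "wrist"; returns (picture, depth): 384x512x3 uint8, red, green, blue; 384x512 float32, mm along the optical axis (not along the pixel's ray), 0 where there is no reading.
- viewer.camera_model(name): a dict with "mtx" (3x3 intrinsics, pixels), "dist_coeffs" ([k1, k2, p1, p2, k3] as OpenCV has them; the pictures are not rectified), "R" (3x3) and "t" (3): a world point X has camera coordinates R X + t. Camera axes: x right, y down, z forward; pixel columns grow to the right and rows downward; lengths in mm; the calibration is good to about 2 mm. A picture is of the moment at which its call begins: read the wrist's pose just before it. camera_model takes no time and is no camera call; for the wrist camera it gives the pose at the moment of the call.
- workorder.finish_job(): hands the job in; it is judged then, once.
The state is a dict: "clock": time; "qpos": joint angles; "qd": joint speeds; "tau": joint torques, N m; "eef_pos": TCP position; "tool_rot": TCP orientation; "force": force on the tool from outside, world axes, zero at the start; "torque": the same for the moment, N m; "width": finger opening in mm; "gripper_force": force on a finger pad.
Only numpy, scipy, OpenCV 4.12 (cv2) and the standard library are available. Lean on these libraries where they do the work, as an engineer would, in place of code of your own. Each camera call takes 0.05 s, during which the arm holds its last target. There are 200 camera calls.

### The job

Hang the yellow order card, which stands on the lid of the grey transit case, astride the blue rail, then draw the lid's red slide lock fully back, press the green button that it was blocking, and keep hold of the sprung lid while it rises so that it does not fly open. Then load every brass fitting from the bench into the case, couplings in the left bay and tees in the right bay, each down on the bay's floor and not on top of another. Leave the lid standing open and the card on the rail for the checker, and do not disturb the other things on the bench.

Things in the scene. Friction and masses are not known exactly. Their poses are not given: they have to be found in the camera images.
- case: grey plastic transit case fixed to the bench, 212 mm deep (its x), 264 mm wide (its y), 80 mm high, plus a 14 mm lid. Origin at the centre of its underside; x points away from its latch side towards its hinge side, y to the left, z up. Walls and floor 6 mm; a 4 mm divider, 50 mm high above the floor, along x at y = 0 parts the inside into a left bay (+y) and a right bay (-y), each 200 x 124 mm.
- left_bay (a point): centre of the left (+y) bay's floor, 6 mm above the bench; axes as the case's
- right_bay (a point): centre of the right (-y) bay's floor, 6 mm above the bench; axes as the case's
- lid (a joint): angle of the lid: 0 shut, 1.85 rad fully open, leaning a little back past upright. A hinge spring throws it open when the latch lets go (about 3 N upwards at the button when shut, fading to almost nothing at 1.5 rad); let loose near shut it flies open at well over 3 rad/s, let loose from about 1.3 rad it swings softly to its stop and stays there.
- lid_hinge (a point): middle of the lid's hinge line, at the far rim (106 mm along the case's x, 80 mm up); the line runs along the case's y; axes turn with the lid. The lid is a 212 x 264 x 14 mm plate reaching from the hinge towards the case's -x when shut.
- slide_lock (a joint): travel of the red slide lock along the lid's +y (to the left): 0 to 3 mm locked, its fork lying under the button's cap; 24 mm (its stop) fully drawn back; the button is free from 21 mm. Sliding friction 2 N; it stays where left.
- lock_grip (a point): point on the slide lock's red ribbed thumb piece, 7 mm below its top: the piece is 30 mm along x, 12 mm along y and stands 26 mm above the lid's top face. When locked it is 50 mm to the left of the button's centre; between them a black guide, 11 mm high above the lid, covers the fork, and to its left the lid is clear. Pinch it by its upper part along y: a finger that presses on the fork drags it along.
- release_button (a joint): travel of the green push button on the lid, 0 to 6 mm, spring 0.5 N growing to 2 N. It lets go of the latch hook at about 4.2 mm; with the slide lock shut it stops after about 2 mm. The button rides on the lid: a finger that pressed it can go on bearing on it, and so hold the lid while it rises.
- button_top (a point): centre of the top face of the green button, a 28 mm mushroom cap of 6 mm thickness; 29.5 mm above the hinge line and 185 mm from it towards the latch side; z is the lid's outward normal. Top face 15.5 mm above the lid's top face.
- card_center (a point): yellow folded plastic order card, an upside-down U standing like a tent on the lid, 80 g: 110 mm long along its y, 88 mm high. Its flat bridge on top is 30 mm wide (x) and 3 mm thick; below it the two legs run straight down for 34 mm (24 mm apart inside), then flare out to 56 mm over the feet. Point at half height (44 mm above the feet, 44 mm below the top), z up.
- card_rail_mid (a point): middle of the blue card rail's horizontal bar, 12 mm in diameter, bar axis 150 mm above the bench, 240 mm between its two posts; the bar runs along this point's y. When the card hangs on the bar its centre is about 35 mm below the bar's axis.
- coupling1_center (a point): brass hex coupling, 42 mm tall, standing on end; hex body 34 mm across flats (39 across corners) from 9 to 33 mm above its foot, round collars of 33 mm diameter below and above it; about 160 g. Point at its centre, half-way up; z is its long axis; two of the hex flats face its +y and -y. May be absent (None).
- coupling2_center (a point): brass hex coupling, 42 mm tall, standing on end; hex body 34 mm across flats (39 across corners) from 9 to 33 mm above its foot, round collars of 33 mm diameter below and above it; about 160 g. Point at its centre, half-way up; z is its long axis; two of the hex flats face its +y and -y. May be absent (None).
- coupling3_center (a point): brass hex coupling, 42 mm tall, standing on end; hex body 34 mm across flats (39 across corners) from 9 to 33 mm above its foot, round collars of 33 mm diameter below and above it; about 160 g. Point at its centre, half-way up; z is its long axis; two of the hex flats face its +y and -y. May be absent (None).
- tee1_center (a point): brass pipe tee lying flat, about 180 g: run 64 mm long along its x, branch along its +y with its end 36 mm from the run's axis; pipes 25 mm in diameter with 16 mm long end collars of 32 mm diameter. Point where the axes cross, 16 mm above its underside; z is up as it lies. The branch's collar (centre 28 mm along +y) can be gripped along x. May be absent (None).
- tee2_center (a point): brass pipe tee lying flat, about 180 g: run 64 mm long along its x, branch along its +y with its end 36 mm from the run's axis; pipes 25 mm in diameter with 16 mm long end collars of 32 mm diameter. Point where the axes cross, 16 mm above its underside; z is up as it lies. The branch's collar (centre 28 mm along +y) can be gripped along x. May be absent (None).
- box_cutter: orange box cutter, 180 mm long, 30 mm wide, 16 mm high, lying along its x; origin at its underside; a bystander
- scanner: black and grey hand scanner lying on its side, about 190 mm long, 36 mm high; a bystander
- tape_roll: roll of brown tape lying flat, 104 mm in diameter, 48 mm high; a bystander
- pump_bottle: white bottle, 56 mm in diameter, 150 mm high; a bystander
- marker: blue marker standing on its end, 18 mm in diameter, 130 mm high; a bystander

How it is judged (in metres and radians):
On the way, in this order (a step that is already met when the one before it is completed fails the run):
1. the order card hangs astride the rail (x of card_center in the frame of card_rail_mid between -0.02 and 0.02 m and y of card_center in the frame of card_rail_mid between -0.07 and 0.07 m and z of card_center in the frame of card_rail_mid between -0.05 and -0.02 m and angle between card_center's own z axis and vertical below 0.3 rad), for 0.2 s.
2. the slide lock is drawn back with the lid still shut (value of joint slide_lock above 0.021 m and value of joint lid below 0.05 rad), for 0.2 s.
3. the button is pressed and the lid has risen to stand open (value of joint lid above 1.5 rad), for 0.2 s.
At the end, for the whole second after the job is handed in: Card astride the rail (tilt under 0.3 rad, centre 20 to 50 mm below the bar axis, within 20 mm across and 70 mm along of its middle); lid open beyond 1.5 rad; every coupling in the left bay, every tee in the right, centres less than 50 mm above the case underside (all of step 1 and value of joint lid above 1.5 rad and x of coupling1_center in the frame of case between -0.1 and 0.1 m and y of coupling1_center in the frame of case between 0.003 and 0.126 m and z of coupling1_center in the frame of case between 0 and 0.05 m and x of coupling2_center in the frame of case between -0.1 and 0.1 m and y of coupling2_center in the frame of case between 0.003 and 0.126 m and z of coupling2_center in the frame of case between 0 and 0.05 m and x of coupling3_center in the frame of case between -0.1 and 0.1 m and y of coupling3_center in the frame of case between 0.003 and 0.126 m and z of coupling3_center in the frame of case between 0 and 0.05 m and x of tee1_center in the frame of case between -0.1 and 0.1 m and y of tee1_center in the frame of case between -0.126 and -0.003 m and z of tee1_center in the frame of case between 0 and 0.05 m and x of tee2_center in the frame of case between -0.1 and 0.1 m and y of tee2_center in the frame of case between -0.126 and -0.003 m and z of tee2_center in the frame of case between 0 and 0.05 m); the robot touches nothing.
It fails at once if the lid flies open (faster than 3 rad/s) (velocity of joint lid above 3 rad/s).
It fails at once if one of the other things on the bench is knocked more than 40 mm from its place (distance of any of box_cutter, scanner, tape_roll, pump_bottle, marker from where it was at the start of the episode above 0.04 m).
Of coupling1, coupling2, coupling3, tee1, tee2 only 3 to 5 are there at a start; the rules pass over those that are not, and their reading is None.
At some moment in a run one of coupling1, coupling2, coupling3, tee1, tee2 may be knocked a few centimetres aside while the robot is not near it.
It also fails if it takes over 210 s, if anything falls off the work surface, if the arm or the gripper's body presses on something with over 40 N, if the wrist force passes 120 N, or if a joint passes its speed limit or range.

## Working session

There is one attempt and no reset: what is moved stays moved. The work goes in short steps, Python scripts to look and compute and a tool call to move; the robot and the scene stay as the last step left them, time stands still between calls to the robot, and variables do not carry over. Pictures are saved under pics/ and viewed, at most 14 in all, crops included, and the job is handed in when it is done.

Besides the shell and the picture viewer there is one more tool, called by a JSON object that holds its "api" and its "payload". arm_command: Moves the arm, as the interface text tells. Its arguments: {"type":"object","properties":{"series":{"type":"array","items":{"type":"number"}}},"required":["series"]}

```bash
ls; mkdir -p pics; cat > h.py <<'E'
import numpy as np, cv2
from cell import monitor, viewer, workorder
def grab(n):
    m=viewer.camera_model(n); p,d=viewer.get_image(n); return p,d,m
def ray(m,uv):
    n=cv2.undistortPoints(np.array([[uv]],float),np.array(m["mtx"],float),np.array(m["dist_coeffs"],float))[0,0]
    R=np.array(m["R"]);t=np.array(m["t"]); return -R.T@t, R.T@np.array([n[0],n[1],1.])
def onplane(m,uv,z):
    o,d=ray(m,uv); return o+d*(z-o[2])/d[2]
def cloud(d,m):
    h,w=d.shape; g=np.stack(np.meshgrid(np.arange(w),np.arange(h)),-1).reshape(-1,1,2).astype(float)
    n=cv2.undistortPoints(g,np.array(m["mtx"],float),np.array(m["dist_coeffs"],float))[:,0]
    P=np.c_[n,np.ones(len(n))]*d.reshape(-1,1); R=np.array(m["R"]);t=np.array(m["t"]); return ((P-t)@R).reshape(h,w,3)
def save(n,p): cv2.imwrite("pics/"+n+".png",p[:,:,::-1])
E
python3 - <<'E'
from h import *
s=monitor.read_state(); print({k:np.round(v,3) for k,v in s.items()})
P=[]
for n in("top","side"):
    p,d,m=grab(n); np.savez(n+"0",p=p,d=d,c=cloud(d,m)); P.append(p); save(n+"0",p); print(n,np.round(m["R"],2).tolist(),np.round(-np.array(m["R"]).T@m["t"]),(d>0).mean())
E
```

```text
pics
{'clock': np.float64(0.0), 'qpos': array([ 1.161,  0.629,  0.038,  1.518, -0.027,  0.996, -0.02 ]), 'qd': array([-0.001,  0.   ,  0.001,  0.001, -0.001,  0.   ,  0.   ]), 'tau': array([ 0.0000e+00, -5.6340e+01,  1.2260e+00, -1.9344e+01,  1.1000e-02,
        1.1000e-02,  0.0000e+00]), 'eef_pos': array([ 218.896, -611.38 ,  230.389]), 'tool_rot': array([-3.14 ,  0.   ,  0.344]), 'force': array([-0.14 , -1.248, -0.107]), 'torque': array([ 0.039,  0.049, -0.028]), 'gripper_force': np.float64(0.0), 'width': np.float64(84.993)}
top [[-0.03, -1.0, -0.01], [-1.0, 0.03, -0.06], [0.06, 0.01, -1.0]] [ 428.   54. 1101.] 0.9961395263671875
side [[-0.92, -0.39, 0.0], [-0.25, 0.57, -0.78], [0.31, -0.72, -0.62]] [172. 812. 750.] 0.995819091796875
```

View pics/top0.png

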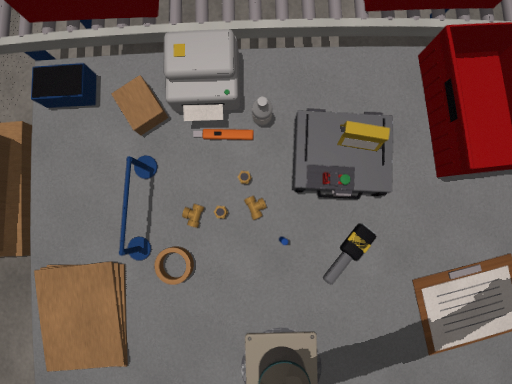

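View pics/side0.png

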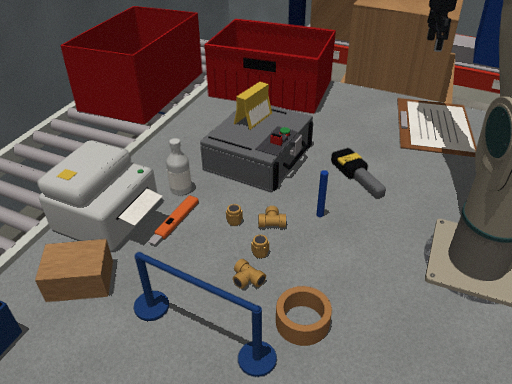

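Both views show the case at top (343,152) with the card at (365,135), lock (326,178), button (345,179). Couplings are at (245,177) and (221,212), tees at (194,215) and (255,207). The rail runs (129,160)–(122,252).

```bash
cat > meas.py <<'E'
from h import *
T=np.load("top0.npz"); p,c=T["p"],T["c"]; hsv=cv2.cvtColor(p,cv2.COLOR_RGB2HSV)
H,S,V=[hsv[...,i].astype(int) for i in range(3)]; Z=c[...,2]
def box(u0,u1,v0,v1):
    b=np.zeros(H.shape,bool); b[v0:v1,u0:u1]=1; return b
def rep(n,k):
    q=c[k]; r=cv2.minAreaRect(q[:,:2].astype(np.float32)); w,h=r[1]
    e=cv2.boxPoints(r); a=e[1]-e[0]; b=e[2]-e[1]; L=a if np.hypot(*a)>np.hypot(*b) else b
    print(n,k.sum(),"c",np.round(r[0],1),"size",np.round(r[1],1),"longdir",round(float(np.degrees(np.arctan2(L[1],L[0]))),1),"z",np.round(np.percentile(q[:,2],[2,50,98]),1),"mean",np.round(q.mean(0)[:2],1))
case=box(285,400,100,200)
rep("lid",case&(abs(Z-94)<6)&(S<90))
yel=(H>20)&(H<35)&(S>120)
rep("card top",case&yel&(Z>174)); rep("card all",case&yel)
rep("button",case&(H>45)&(H<85)&(S>120)&(Z>95)); rep("lock",case&((H<8)|(H>172))&(S>120)&(Z>110))
blue=(H>100)&(H<125)&(S>120)
rep("bar",box(110,165,145,270)&blue&(Z>140))
br=(H>8)&(H<28)&(S>90)&(Z>6)
for n,u,v in(("cA",245,177),("cB",221,212),("tA",194,215),("tB",255,207)): rep(n,box(u-15,u+15,v-15,v+15)&br)
for n,u,v in(("cA",245,177),("cB",221,212)): rep(n+"top",box(u-15,u+15,v-15,v+15)&(Z>36))
rep("marker",box(270,300,225,255)&blue); rep("cutter",box(185,260,120,145)&(S>150)&(Z>5)); rep("tape",box(150,200,240,290)&(Z>40)); rep("bottle",box(245,280,90,130)&(Z>60)); rep("scanner",box(320,380,220,290)&(Z>15))
rep("printer",box(160,240,25,125)&(Z>30))
E
python3 meas.py
python3 - <<'E'
import cv2
a=cv2.imread('pics/top0.png')
b=cv2.resize(a[95:205,285:400],None,fx=5,fy=5,interpolation=3)
cv2.imwrite('pics/case0.png',b)
E
```

```text
lid 6064 c [ 608.3 -183. ] size [264.7 231.8] longdir 86.6 z [89.8 94.1 98.3] mean [ 604.2 -173.2]
card top 555 c [569.8 -93.4] size [ 92.8 397.3] longdir -59.2 z [176.6 182.3 186.2] mean [ 642.7 -217.7]
card all 831 c [ 580.8 -108.2] size [107.7 431.4] longdir -60.7 z [ 95.6 181.1 185.8] mean [ 638.9 -217.9]
button 75 c [ 531.5 -177.3] size [22.8 23.6] longdir -47.0 z [105.5 109.3 113.4] mean [ 531.2 -176.8]
lock 55 c [479.1 -42.9] size [ 27.1 216.2] longdir -55.1 z [115.4 119.9 125. ] mean [ 533.  -119.3]
bar 407 c [505.8 257. ] size [238.2 364.6] longdir -77.7 z [147.4 154.5 159. ] mean [476.8 389.6]
cA 80 c [554.3  92.3] size [35.  30.5] longdir 87.4 z [22.6 40.9 44.5] mean [553.4  90.3]
cB 86 c [457.4 161.2] size [37.  31.3] longdir 88.6 z [22.7 40.6 44.7] mean [457.3 159.1]
tA 304 c [428.7 166.3] size [216.5  63. ] longdir 73.6 z [17.4 28.  34.1] mean [450.8 238.8]
tB 283 c [466.8  57.1] size [73.6 50.3] longdir 23.2 z [18.7 27.7 33.3] mean [469.1  62.3]
cAtop 111 c [499.8  73.9] size [148.7  31.3] longdir 17.2 z [  37.5   42.  1100.6] mean [550.9  89.7]
cBtop 108 c [451.6 113.7] size [125.7  29.4] longdir 82.0 z [37.6 41.8 46. ] mean [457.9 160.2]
marker 49 c [374.8  -9.8] size [15.2 15.7] longdir -3.2 z [ 27.8 128.3 131.8] mean [375.1  -8.7]
cutter 476 c [564.3 132.1] size [279.  144.4] longdir 2.6 z [10.5 15.3 20.5] mean [682.1 135.5]
tape 535 c [337.5 193.3] size [103.8 316.9] longdir -75.1 z [41.8 47.  52.8] mean [311.8 292.5]
bottle 399 c [595.7  56.5] size [ 55.5 330.2] longdir -8.5 z [ 65.6 104.1 152.5] mean [723.7  36.6]
scanner 1190 c [ 400.1 -116.3] size [284.1 194.5] longdir 46.2 z [19.7 32.4 39.9] mean [ 337.5 -199. ]
printer 6251 c [679.9 202.1] size [528.8 248.7] longdir 5.4 z [ 55.3 142.3 155.7] mean [825.  196.2]
```

View pics/case0.png

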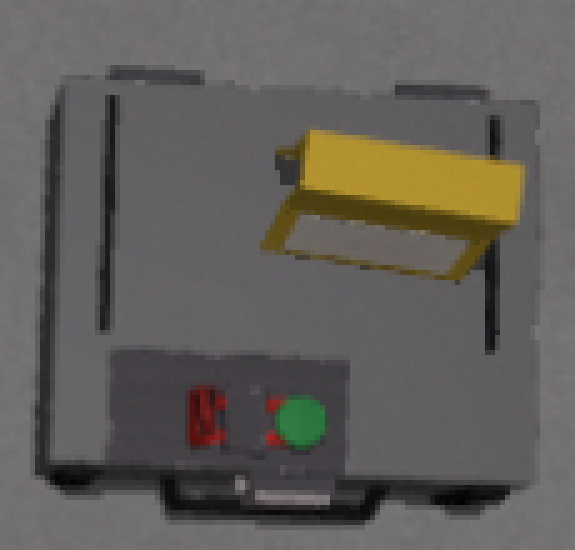

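The crop shows the lock at left (205,415), the button at (300,420), and the card's bridge at (410,180), tilted a few degrees relative to the case. The outliers come from pixels with no depth; I'll filter those.

```bash
sed -i 's/^    q=c\[k\];/    k=cv2.morphologyEx((k\&(Z<300)).astype(np.uint8),cv2.MORPH_OPEN,np.ones((2,2),np.uint8)); _,lb,st,_=cv2.connectedComponentsWithStats(k,connectivity=4); k=lb==1+st[1:,4].argmax(); q=c[k];/' meas.py
cat >> meas.py <<'E'
print("-- tee pieces")
def pix(n,k,z):
    k=k.astype(np.uint8); cs,_=cv2.findContours(k,0,2); q=max(cs,key=cv2.contourArea); m=viewer.camera_model("top")
    P=np.array([onplane(m,x[0],z)[:2] for x in q]); r=cv2.minAreaRect(P.astype(np.float32)); M=cv2.moments(q); print(n,np.round(onplane(m,(M["m10"]/M["m00"],M["m01"]/M["m00"]),z),1),np.round(r[0],1),np.round(r[1],1),round(r[2],1))
pix("cardtop",case&yel&(V>150)&(Z>178)&(Z<300),182); pix("button",case&(H>45)&(H<85)&(S>120),109.5); pix("lock",case&((H<8)|(H>172))&(S>120)&(Z>112)&(Z<300),120)
E
python3 meas.py
python3 - <<'E'
import cv2,numpy as np
a=cv2.imread('pics/top0.png')
b=cv2.resize(a[165:230,178:273],None,fx=6,fy=6,interpolation=3)
s=cv2.imread('pics/side0.png'); s=cv2.resize(s[190:300,215:305],None,fx=4,fy=4,interpolation=3)
b=b[:, :]; h=max(b.shape[0],s.shape[0]); o=np.zeros((h,0,3),np.uint8)
f=lambda x:np.vstack([x,np.zeros((h-x.shape[0],x.shape[1],3),np.uint8)])
o=np.hstack([f(b),f(s)]); o=cv2.resize(o,None,fx=.8,fy=.8); print(o.shape); cv2.imwrite('pics/fit0.png',o)
E
```

```text
lid 6030 c [ 577.1 -151.8] size [294.2 413.2] longdir -89.5 z [ 75.3  94.1 100.1] mean [ 601.  -175.2]
card top 549 c [ 577.9 -112.2] size [ 91.4 437. ] longdir -59.8 z [ 94.5 182.1 186.1] mean [ 641.2 -221.5]
card all 795 c [ 577.5 -113.5] size [101.1 436.3] longdir -61.3 z [ 92.9 181.  185.8] mean [ 637.  -220.7]
button 75 c [ 529.2 -181.2] size [24.1 26.2] longdir -47.0 z [ 94.7 109.2 113.1] mean [ 528.7 -179.8]
lock 54 c [490.1 -40.2] size [ 27.9 222.8] longdir -63.7 z [ 94.9 119.8 124.3] mean [ 531.  -122.6]
bar 402 c [478. 415.] size [ 56.8 253.3] longdir -5.4 z [ -1.8 152.7 158.4] mean [475.6 400.1]
cA 80 c [552.8  89. ] size [33.6 27.6] longdir 88.8 z [-3.3 39.8 44.9] mean [551.4  87.7]
cB 85 c [454.4 159.1] size [33.2 30.9] longdir 89.9 z [-3.  39.6 44.7] mean [454.6 156.9]
tA 298 c [451.4 165.3] size [ 63.  219.3] longdir -85.6 z [-2.4 27.4 33.7] mean [448.2 237. ]
tB 273 c [465.3  54.8] size [68.9 50.1] longdir 23.6 z [-0.8 27.6 33.2] mean [466.3  59.5]
cAtop 105 c [552.8  88.9] size [28.3 27.6] longdir 88.8 z [ 9.6 41.4 46.1] mean [552.8  88.4]
cBtop 106 c [455.7 159.1] s
[... 177 characters left out ...]
[562.9 130.7] size [274.5 144.7] longdir 2.1 z [-1.5 15.1 19.8] mean [679.3 132.5]
tape 518 c [369.  215.2] size [103.5 328.5] longdir -52.4 z [-1.2 46.6 51.4] mean [307.5 292.6]
bottle 395 c [605.1  53.2] size [ 55.4 349.3] longdir -9.1 z [ -0.4 102.9 151.8] mean [724.8  33.7]
scanner 1164 c [ 397.4 -122.1] size [296.1 199. ] longdir 46.1 z [-2.5 32.3 38.6] mean [ 333.1 -205.1]
printer 6174 c [885.3 208.2] size [937.8 227.2] longdir 5.1 z [ 24.8 140.  155.6] mean [824.8 192.9]
-- tee pieces
cardtop [ 645.5 -221.3  182. ] [ 645.5 -222.2] [108.5  28.9] 79.3
button [ 531.4 -176.7  109.5] [ 531.7 -177.3] [22.4 22.8] 42.9
lock [ 535.  -122.5  120. ] [ 534.7 -122.5] [10.5 26.4] 87.7
(352, 744, 3)
```

View pics/fit0.png

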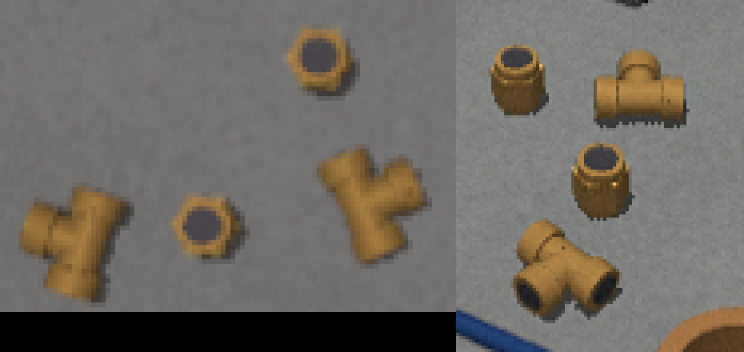

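The crop shows tee A with its run near vertical (95,205)–(75,290) and branch left. Tee B's run goes (345,165)–(375,245) with its branch up-right. Both couplings have flats facing roughly image up/down.

```bash
cat >> h.py <<'E'
def go(x,y,z,yaw,frm=None):
    """prints shift in tool axes (cm), roll (deg), rows needed"""
    if frm is None:
        s=monitor.read_state(); e=s["eef_pos"]; a=np.degrees(s["tool_rot"][2])
    else: e=np.array(frm[:3]); a=frm[3]
    r=np.radians(a); d=np.array([x,y,z])-e
    sh=np.array([np.cos(r)*d[0]+np.sin(r)*d[1], np.sin(r)*d[0]-np.cos(r)*d[1], -d[2]])/10
    roll=-((yaw-a+180)%360-180)
    print("shift",np.round(sh,2),"roll",round(roll,1),"rows",round(max(np.linalg.norm(sh)/4.17,abs(roll)/7.16),1)); return (x,y,z,yaw)
E
python3 - <<'E'
from h import *
T=np.load("top0.npz"); p,c=T["p"],T["c"]; hsv=cv2.cvtColor(p,cv2.COLOR_RGB2HSV); H,S,V=[hsv[...,i].astype(int) for i in range(3)]; Z=c[...,2]
k=(H>100)&(H<125)&(S>120)&(Z>140)&(Z<170); k[:,170:]=0; k[:140]=0; k[275:]=0
v,u=np.nonzero(k); m=viewer.camera_model("top")
P=np.array([onplane(m,(a,b),153)[:2] for a,b in zip(u,v)])
l=cv2.fitLine(P.astype(np.float32),cv2.DIST_HUBER,0,.01,.01).ravel(); d=l[:2]; t=(P-l[2:])@d
ok=abs((P-l[2:])@[-d[1],d[0]])<8; t=t[ok]; print("bar dir",np.degrees(np.arctan2(d[1],d[0])),"ends",t.min(),t.max(),"mid",l[2:]+d*(t.min()+t.max())/2, np.median(Z[k]))
C=c[k]; print("cloud",np.median(C,0))
a=go(645,-222,230,79)
E
```

```text
bar dir -5.3198085 ends -124.28881322992946 124.69347037072797 mid [476.52158648 393.55603972] 154.51398379818502
cloud [476.95104492 392.76293326 154.5139838 ]
shift [ 5.324e+01 -2.230e+01  5.000e-02] roll -59.3 rows 13.8
```

{"api": "arm_command", "payload": {"series": [100,3.6,-1.5,0,0,100,7.2,-3,0,0,100,10.8,-4.5,0,0,100,14.4,-6,0,0,100,17.7,-7.4,0,0]}}

```text
clock: 0.52
eef_pos: [362.4, -480.5, 230.9]
tool_rot: [-3.141, -0.0, 0.344]
force: [0.0, -0.7, 0.2]
width: 85.9
gripper_force: 0.0
```

{"api": "arm_command", "payload": {"series": [100,3.6,-1.5,0,0,100,7.2,-3,0,0,100,10.8,-4.5,0,0,100,14.4,-6,0,0,100,17.7,-7.4,0,0]}}

```text
clock: 0.93
eef_pos: [504.0, -351.0, 231.0]
tool_rot: [-3.141, -0.0, 0.345]
force: [0.2, -0.5, 0.3]
width: 85.5
gripper_force: 0.0
```

{"api": "arm_command", "payload": {"series": [100,3.6,-1.5,0,-7,100,7.2,-3,0,-14,100,10.8,-4.5,0,-21,100,14.4,-6,0,-28,100,17.7,-7.4,0,-35]}}

```text
clock: 1.35
eef_pos: [645.6, -221.7, 230.9]
tool_rot: [-3.141, -0.0, 0.962]
force: [1.1, -0.3, 0.4]
width: 85.4
gripper_force: 0.0
```

{"api": "arm_command", "payload": {"series": [100,0,0,0,-7,100,0,0,0,-14,100,0,0,0,-21,100,0,0,0,-24,100,0,0,0,-24]}}

```text
clock: 1.77
eef_pos: [643.8, -224.0, 230.6]
tool_rot: [-3.14, -0.0, 1.375]
force: [-0.5, -0.3, 0.8]
width: 85.4
gripper_force: 0.0
```

```bash
python3 - <<'E'
from h import *
s=monitor.read_state(); print(s["clock"],s["eef_pos"],np.degrees(s["tool_rot"]))
p,d,m=grab("wrist"); save("w1",p); C=cloud(d,m); np.savez("w1",p=p,c=C)
print(np.round(m["R"],2).tolist(),-np.array(m["R"]).T@m["t"])
hsv=cv2.cvtColor(p,cv2.COLOR_RGB2HSV); k=(hsv[...,0]>20)&(hsv[...,0]<35)&(hsv[...,1]>120)&(abs(C[...,2]-182)<7)
cs,_=cv2.findContours(k.astype(np.uint8),0,2); q=max(cs,key=cv2.contourArea)
P=np.array([onplane(m,x[0],182)[:2] for x in q]); print(k.sum(),cv2.minAreaRect(P.astype(np.float32)))
E
```

```text
1.7667 [ 643.83684133 -224.01795464  230.60530362] [-1.79929098e+02 -2.30476368e-02  7.87619466e+01]
[[0.98, -0.19, -0.0], [-0.18, -0.93, 0.32], [-0.06, -0.32, -0.95]] [ 659.09738814 -143.89756028  372.39676764]
6979 ((641.9845581054688, -223.2949981689453), (110.2910385131836, 30.001705169677734), 79.33829498291016)
```

View pics/w1.png

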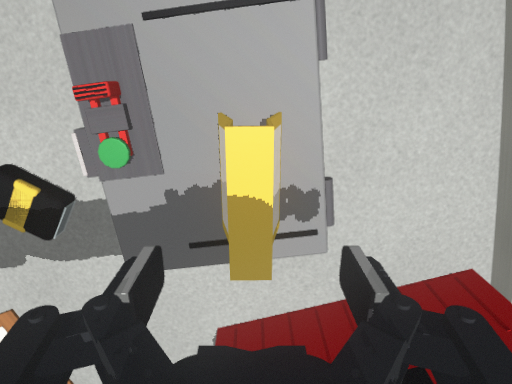

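The wrist view shows the card top at (250,200), aligned with the gripper, and the lock and button at (97,92) and (114,152). I'll grasp it.

{"api": "arm_command", "payload": {"series": [100,0,-0.2,2.5,-0.6,100,0,-0.2,5,-0.6,100,0,-0.2,7,-0.6,100,0,-0.2,7.7,-0.6,100,0,-0.2,7.7,-0.6]}}

```text
clock: 2.23
eef_pos: [640.7, -223.2, 152.1]
tool_rot: [-3.137, -0.0, 1.383]
force: [-0.7, -0.1, -0.4]
width: 85.0
gripper_force: 0.0
```

{"api": "arm_command", "payload": {"series": [0,0,0,0,0,0,0,0,0,0,0,0,0,0,0,0,0,0,0,0,0,0,0,0,0]}}

```text
clock: 2.65
eef_pos: [642.8, -223.8, 155.5]
tool_rot: [3.14, 0.0, 1.384]
force: [0.9, -0.0, 7.7]
width: 28.9
gripper_force: 61.9
```

{"api": "arm_command", "payload": {"series": [0,0,0,0,0,0,0,0,0,0,0,0,0,0,0,0,0,0,0,0,0,0,0,0,0]}}

```text
clock: 3.07
eef_pos: [642.9, -223.7, 155.6]
tool_rot: [3.14, 0.0, 1.384]
force: [-0.9, -0.3, 5.5]
width: 29.3
gripper_force: 61.7
```

{"api": "arm_command", "payload": {"series": [0,0,0,-1,0,0,0,0,-3,0,0,0,0,-5.5,0,0,0,0,-8.5,0,0,0,0,-11.5,0]}}

```text
clock: 3.48
eef_pos: [641.6, -223.4, 270.3]
tool_rot: [-3.14, -0.0, 1.384]
force: [1.0, -0.4, -0.4]
width: 29.1
gripper_force: 61.0
```

```bash
python3 - <<'E'
from h import *
s=monitor.read_state(); print(s["clock"],s["eef_pos"],np.degrees(s["tool_rot"]),s["width"],s["gripper_force"])
a=go(476.7,393.2,265,-5.3)
T=np.load("w1.npz");p=T["p"];C=T["c"]; hsv=cv2.cvtColor(p,cv2.COLOR_RGB2HSV);H,S=hsv[...,0],hsv[...,1]
for n,k in(("btn",(H>45)&(H<85)&(S>120)),("lock",((H<8)|(H>172))&(S>120)&(C[...,2]>112))):
    k[200:]=0; k[:,180:]=0; print(n,k.sum(),np.median(C[k],0),C[k].min(0),C[k].max(0),cv2.minAreaRect(C[k][:,:2].astype(np.float32)))
k=(S<90)&(abs(C[...,2]-94)<3); k=cv2.morphologyEx(k.astype(np.uint8),cv2.MORPH_OPEN,np.ones((3,3)))>0; k&=abs(C[...,2]-94)<3; print("lid",cv2.minAreaRect(C[k][:,:2].astype(np.float32)),C[k].max(0))
E
```

```text
3.4833 [ 641.62980179 -223.37287145  270.31213136] [-1.79910072e+02 -1.72152094e-02  7.93074713e+01] 29.068572066420845 61.04203015565872
shift [ 57.53 -27.65   0.53] roll 84.6 rows 15.3
btn 736 [ 529.94504365 -178.84311987  109.55819514] [ 515.96271032 -192.30744469  106.24353488] [ 542.69964915 -165.93340737  111.9701798 ] ((529.4661865234375, -179.24990844726562), (26.29467010498047, 25.944927215576172), 32.098388671875)
lock 499 [ 536.57140273 -127.35142864  119.84756124] [ 518.37586545 -143.89756028  112.03205507] [ 659.09738814 -120.15795702  372.39676764] ((588.9976806640625, -131.70265197753906), (12.32147216796875, 141.7708282470703), 85.09844970703125)
lid ((599.62451171875, -186.87290954589844), (258.00335693359375, 227.05674743652344), 85.64424133300781) [719.44731908 -50.92522841  96.99887289]
```

{"api": "arm_command", "payload": {"series": [0,2.5,-1.2,0,0,0,6,-2.9,0,0,0,9.7,-4.7,0,0,0,13.4,-6.5,0,0,0,17,-8.2,0,0]}}

```text
clock: 3.9
eef_pos: [592.1, -39.5, 269.7]
tool_rot: [-3.141, -0.0, 1.384]
force: [-0.2, 1.3, -0.9]
width: 29.0
gripper_force: 61.1
```

{"api": "arm_command", "payload": {"series": [0,3.4,-1.6,0,0,0,6.8,-3.3,0,0,0,10.2,-4.9,0,0,0,13.6,-6.6,0,0,0,17,-8.2,0,0]}}

```text
clock: 4.32
eef_pos: [543.2, 142.5, 269.8]
tool_rot: [3.142, 0.0, 1.384]
force: [1.0, 0.5, -0.7]
width: 29.0
gripper_force: 61.1
```

{"api": "arm_command", "payload": {"series": [0,2.4,-1.1,0,7,0,4.8,-2.3,0,14,0,7.2,-3.4,0,21,0,9.6,-4.6,0,28,0,12,-5.7,0,35]}}

```text
clock: 4.73
eef_pos: [509.7, 270.7, 269.6]
tool_rot: [-3.141, 0.0, 0.767]
force: [-0.3, 0.6, -1.4]
width: 28.8
gripper_force: 61.0
```

{"api": "arm_command", "payload": {"series": [0,1.3,-2.3,0,7,0,2.5,-4.5,0,14,0,3.8,-6.8,0,21,0,5.0,-9.0,0,28,0,6.2,-11.2,0,35]}}

```text
clock: 5.15
eef_pos: [475.9, 394.1, 269.6]
tool_rot: [-3.142, 0.0, 0.157]
force: [-0.1, -0.3, -1.4]
width: 28.8
gripper_force: 61.0
```

{"api": "arm_command", "payload": {"series": [0,0,0,0,6,0,0,0,0,12,0,0,0,0,14.6,0,0,0,0,14.6,0,0,0,0,14.6]}}

```text
clock: 5.57
eef_pos: [476.4, 393.0, 269.4]
tool_rot: [3.141, 0.0, -0.091]
force: [0.3, -0.5, -1.3]
width: 28.7
gripper_force: 61.0
```

```bash
python3 - <<'E'
from h import *
s=monitor.read_state(); print(s["clock"],s["eef_pos"],np.degrees(s["tool_rot"]),s["width"])
a=go(476.7,393.2,265,-5.3)
p,d,m=grab("wrist"); save("w2",p); C=cloud(d,m); hsv=cv2.cvtColor(p,cv2.COLOR_RGB2HSV);H,S=hsv[...,0],hsv[...,1]
k=(H>100)&(H<125)&(S>120)&(C[...,2]>135)&(C[...,2]<170); v,u=np.nonzero(k); print(k.sum())
P=np.array([onplane(m,(a,b),153)[:2] for a,b in zip(u,v)]); l=cv2.fitLine(P.astype(np.float32),cv2.DIST_HUBER,0,.01,.01).ravel(); print("bar",l,np.degrees(np.arctan2(l[1],l[0])),P[:,0].min(),P[:,0].max(), "y at x=476.7", l[3]+(476.7-l[2])*l[1]/l[0], np.median(C[k],0))
k=(H>20)&(H<35)&(S>120)&(C[...,2]>150)&(C[...,2]<400); print("card",np.median(C[k],0),C[k].min(0),C[k].max(0))
E
```

```text
5.5667 [476.43220486 392.95164339 269.44688752] [ 1.79993606e+02  1.16901689e-02 -5.20206543e+00] 28.741632276932194
shift [ 0.02 -0.03  0.44] roll 0.1 rows 0.1
1517
bar [ 9.9531466e-01 -9.6689127e-02  5.6477545e+02  3.8467093e+02] -5.548547 524.4542900988109 599.8850631450854 y at x=476.7 393.22696 [567.80808026 384.61704554 154.05905732]
card [495.09612586 390.42363802 296.00309449] [434.10688566 360.17491881 208.32457336] [533.32412302 416.45841957 344.06718336]
```

View pics/w2.png

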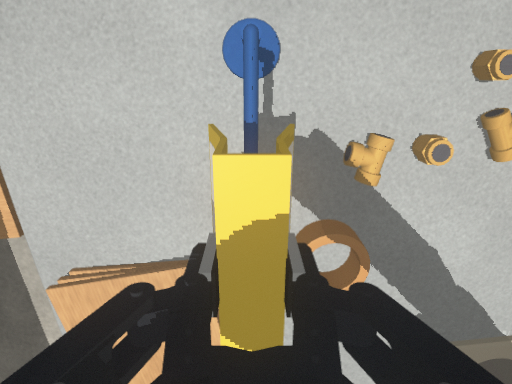

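The card is centred over the bar, which shows at (250,90) between the legs. I'll lower it.

{"api": "arm_command", "payload": {"series": [0,0,0,2,0,0,0,0,4,0,0,0,0,6,0,0,0,0,8,0,0,0,0,9.5,0]}}

```text
clock: 6.03
eef_pos: [476.2, 392.3, 172.8]
tool_rot: [3.141, 0.001, -0.092]
force: [-0.2, 0.8, -0.9]
width: 28.7
gripper_force: 61.0
```

{"api": "arm_command", "payload": {"series": [0,0,0,1.5,0,0,0,0,2.7,0,0,0,0,3.4,0,0,0,0,3.9,0,0,0,0,4.0,0]}}

```text
clock: 6.45
eef_pos: [476.6, 392.7, 133.8]
tool_rot: [3.141, 0.001, -0.092]
force: [-0.2, 0.0, -0.6]
width: 28.6
gripper_force: 61.0
```

{"api": "arm_command", "payload": {"series": [30,0,0,0.1,0,50,0,0,0.1,0,60,0,0,0.1,0,60,0,0,0.1,0,60,0,0,0.1,0]}}

```text
clock: 6.87
eef_pos: [477.0, 393.2, 133.9]
tool_rot: [-3.141, -0.001, -0.093]
force: [-0.1, -0.3, 0.4]
width: 51.4
gripper_force: 0.0
```

{"api": "arm_command", "payload": {"series": [60,0,0,-1,0,60,0,0,-3,0,60,0,0,-6,0,60,0,0,-9.5,0,60,0,0,-13,0]}}

```text
clock: 7.28
eef_pos: [476.4, 392.6, 265.3]
tool_rot: [3.141, 0.0, -0.093]
force: [-0.2, 0.4, -0.4]
width: 51.1
gripper_force: 0.0
```

```bash
python3 - <<'E'
from h import *
p,d,m=grab("side"); save("s2",p[200:384,90:330].repeat(2,0).repeat(2,1)); C=cloud(d,m); hsv=cv2.cvtColor(p,cv2.COLOR_RGB2HSV);H,S=hsv[...,0],hsv[...,1]
k=(H>20)&(H<35)&(S>120)&(C[...,2]>70)&(C[...,2]<400)&(C[...,1]>300); print("card",k.sum(),np.median(C[k],0),C[k].min(0),C[k].max(0))
print(monitor.read_state()["eef_pos"])
R=np.radians(-4); a=go(533,-125,160,-4)
E
```

```text
card 2155 [470.9497693  404.64902167 148.13499857] [420.86192294 372.55935664  70.02657524] [534.47454252 427.09883698 161.63048117]
[479.8382642  395.32859362 273.38636418]
shift [10.12 51.32 11.34] roll -1.3 rows 12.8
```

View pics/s2.png

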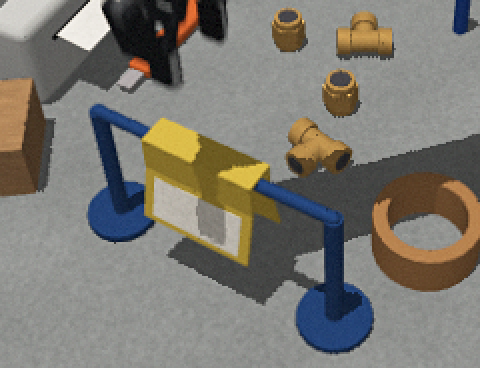

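The card hangs astride the rail. Next is the lock.

{"api": "arm_command", "payload": {"series": [60,0.7,3.4,0.5,0,60,1.4,6.8,1,0,60,2.1,10.2,1.5,0,60,2.8,13.6,2,0,60,3.4,17.1,2.2,1.3]}}

```text
clock: 7.75
eef_pos: [494.7, 218.0, 241.6]
tool_rot: [-3.141, -0.001, -0.115]
force: [0.7, -0.7, -0.6]
width: 51.3
gripper_force: 0.0
```

{"api": "arm_command", "payload": {"series": [60,0.7,3.4,0.5,0,60,1.4,6.8,1,0,60,2.1,10.2,1.5,0,60,2.8,13.6,2,0,60,3.4,17.1,2.2,0]}}

```text
clock: 8.17
eef_pos: [508.9, 44.3, 219.6]
tool_rot: [-3.141, -0.001, -0.115]
force: [-0.1, 0.6, 0.4]
width: 51.6
gripper_force: 0.0
```

{"api": "arm_command", "payload": {"series": [60,0.7,3.4,0.5,0,60,1.4,6.8,1,0,60,2.1,10.2,1.5,0,60,2.8,13.6,2,0,60,3.4,17.1,2.2,0]}}

```text
clock: 8.58
eef_pos: [523.0, -129.5, 197.6]
tool_rot: [-3.141, -0.001, -0.115]
force: [1.0, 0.6, -0.9]
width: 51.2
gripper_force: 0.0
```

{"api": "arm_command", "payload": {"series": [50,0,0,0,-3,50,0,0,0,-3,50,0,0,0,-3,50,0,0,0,-3,50,0,0,0,-3]}}

```text
clock: 9.0
eef_pos: [523.2, -126.5, 197.7]
tool_rot: [-3.141, -0.0, -0.061]
force: [-0.2, 0.2, 0.3]
width: 42.8
gripper_force: 0.0
```

```bash
cat > lk.py <<'E'
from h import *
import sys
def look(name):
    s=monitor.read_state(); print(s["clock"],s["eef_pos"],np.degrees(s["tool_rot"][2]))
    p,d,m=grab("wrist"); save(name,p); C=cloud(d,m); hsv=cv2.cvtColor(p,cv2.COLOR_RGB2HSV); return p,C,m,hsv[...,0],hsv[...,1],hsv[...,2]
def outl(n,k,m,z):
    k=cv2.morphologyEx(k.astype(np.uint8),cv2.MORPH_OPEN,np.ones((3,3),np.uint8)); cs,_=cv2.findContours(k,0,2)
    if not cs: print(n,"none"); return
    q=max(cs,key=cv2.contourArea); P=np.array([onplane(m,x[0],z)[:2] for x in q]).astype(np.float32); r=cv2.minAreaRect(P); print(n,k.sum(),np.round(r[0],1),np.round(r[1],1),round(r[2],1)); return P
E
python3 - <<'E'
from lk import *
p,C,m,H,S,V=look("w3"); Z=C[...,2]
outl("btn",(H>45)&(H<85)&(S>120),m,109.5); outl("lock",((H<8)|(H>172))&(S>120)&(abs(Z-118)<5)&(C[...,0]<650),m,120)
outl("lid",(S<90)&(abs(Z-94)<3),m,94)
E
```

```text
9.0 [ 523.23239645 -126.48726339  197.65137726] -3.5023819423831095
btn 887 [ 529.4 -178.8] [26.5 26. ] 86.6
lock 305 [ 534.2 -126.9] [10.9 29.5] 86.5
lid 63933 [ 572.3 -182.5] [265.1 169.7] 87.1
```

View pics/w3.png

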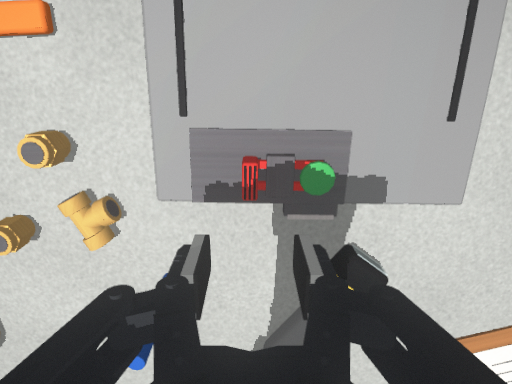

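The lock is at (250,178), centred between the fingers, with the button at (318,178). I'll go down and pinch its upper part.

{"api": "arm_command", "payload": {"series": [50,0.5,0,2.5,0,50,1.1,0,5.5,0,50,1.1,0,7.8,0,50,1.1,0,8.8,0,50,1.1,0,9.0,0]}}

```text
clock: 9.47
eef_pos: [532.5, -127.6, 105.5]
tool_rot: [-3.141, 0.004, -0.062]
force: [0.3, -0.3, -0.7]
width: 43.1
gripper_force: 0.0
```

{"api": "arm_command", "payload": {"series": [0,0,0,0,0,0,0,0,0,0,0,0,0,0,0,0,0,0,0,0,0,0,0,0,0]}}

```text
clock: 9.88
eef_pos: [534.7, -128.5, 108.6]
tool_rot: [-3.141, -0.002, -0.063]
force: [0.1, 2.8, 3.8]
width: 10.2
gripper_force: 61.7
```

{"api": "arm_command", "payload": {"series": [0,0,0,0,0,0,0,-0.5,0,0,0,0,-1.1,0,0,0,0,-1.7,0,0,0,0,-2.2,0,0]}}

```text
clock: 10.3
eef_pos: [536.3, -106.9, 107.9]
tool_rot: [3.141, -0.002, -0.063]
force: [0.4, -1.9, 6.0]
width: 10.4
gripper_force: 62.0
```

{"api": "arm_command", "payload": {"series": [0,0,-0.2,0,0,0,0,-0.3,0,0,0,0,-0.3,0,0,0,0,-0.3,0,0,0,0,-0.3,0,0]}}

```text
clock: 10.72
eef_pos: [536.4, -104.4, 107.9]
tool_rot: [3.14, -0.002, -0.063]
force: [0.5, -2.9, 5.6]
width: 10.3
gripper_force: 62.0
```

The lock moved about 24 mm. I'll release it and check from above.

{"api": "arm_command", "payload": {"series": [40,0,0,0,0,50,0,0,0,0,50,0,0,0,0,50,0,0,-0.5,0,50,0,0,-2,0]}}

```text
clock: 11.13
eef_pos: [533.7, -103.0, 125.8]
tool_rot: [-3.141, 0.005, -0.062]
force: [0.2, -0.1, 0.7]
width: 42.5
gripper_force: 0.0
```

{"api": "arm_command", "payload": {"series": [50,0,0,-2,0,0,-1,0,-4,0,0,-2,0,-6,0,0,-2,0,-6,0,0,-2,0,-6,0]}}

```text
clock: 11.55
eef_pos: [515.9, -102.3, 188.4]
tool_rot: [-3.142, -0.002, -0.063]
force: [0.1, 0.6, 0.6]
width: 0.2
gripper_force: 0.0
```

```bash
python3 - <<'E'
from lk import *
p,C,m,H,S,V=look("w4"); Z=C[...,2]
b=outl("btn",(H>45)&(H<85)&(S>120),m,109.5); outl("lock",((H<8)|(H>172))&(S>120)&(abs(Z-118)<5)&(C[...,0]<650),m,120)
c=cv2.minAreaRect(b)[0]; go(c[0],c[1],125,-3.4)
E
```

```text
11.55 [ 515.94813503 -102.34888912  188.40227008] -3.587242339795428
btn 994 [ 529.7 -178.7] [26.5 26. ] 1.3
lock 359 [ 535.3 -106.1] [11.1 30.1] 87.0
shift [1.87 7.54 6.25] roll -0.2 rows 2.4
```

Lock travel is about 21–23 mm, which is borderline. I'll push it from its right side until the stop shows in the force.

{"api": "arm_command", "payload": {"series": [0,0.8,2,0,0,0,1.8,3.3,2,0,0,1.8,3.3,5,0,0,1.8,3.3,7.5,0,0,1.8,3.3,7.8,0]}}

```text
clock: 12.02
eef_pos: [529.7, -136.6, 105.2]
tool_rot: [-3.141, 0.006, -0.063]
force: [-1.9, 0.1, 4.5]
width: -0.2
gripper_force: 1.8
```

{"api": "arm_command", "payload": {"series": [0,0,-0.3,0,0,0,0,-0.5,0,0,0,0,-0.7,0,0,0,0,-0.9,0,0,0,0,-0.9,0,0]}}

```text
clock: 12.43
eef_pos: [532.6, -126.6, 110.2]
tool_rot: [-3.141, -0.001, -0.062]
force: [0.3, -0.1, -0.1]
width: -0.1
gripper_force: 0.0
```

{"api": "arm_command", "payload": {"series": [0,0,-0.1,0,0,0,0,-0.2,0,0,0,0,-0.3,0,0,0,0,-0.4,0,0,0,0,-0.4,0,0]}}

```text
clock: 12.85
eef_pos: [532.3, -123.8, 109.4]
tool_rot: [3.141, -0.0, -0.063]
force: [-0.2, -0.5, 0.4]
width: -0.4
gripper_force: 0.1
```

{"api": "arm_command", "payload": {"series": [0,0,-0.2,0,0,0,0,-0.4,0,0,0,0,-0.6,0,0,0,0,-0.7,0,0,0,0,-0.7,0,0]}}

```text
clock: 13.27
eef_pos: [532.3, -122.8, 109.5]
tool_rot: [3.135, -0.001, -0.067]
force: [-0.7, -11.6, -0.8]
width: -0.5
gripper_force: 5.6
```

{"api": "arm_command", "payload": {"series": [0,0,-0.1,0,0,0,0,-0.2,0,0,0,0,-0.3,0,0,0,0,-0.4,0,0,0,0,-0.4,0,0]}}

```text
clock: 13.68
eef_pos: [532.4, -122.4, 109.6]
tool_rot: [3.131, -0.002, -0.07]
force: [-0.6, -19.2, -1.3]
width: -0.3
gripper_force: 8.6
```

The force reached 19 N with no further travel, so the lock is fully back. Now to move over the button.

{"api": "arm_command", "payload": {"series": [0,0,0.7,0,0,0,0,1.2,-1.5,0,0,0,2.5,-2.5,0,0,0,4.5,-2.5,0,0,0.3,6.3,-2,0]}}

```text
clock: 14.1
eef_pos: [532.6, -176.2, 130.7]
tool_rot: [3.141, -0.002, -0.062]
force: [0.2, 0.5, 0.4]
width: -0.2
gripper_force: 0.0
```

```bash
python3 - <<'E'
from lk import *
s=monitor.read_state(); print(s["eef_pos"],s["tool_rot"],s["force"])
go(533.5,-178.9,116,-3.5)
h=29.5-5.5
f=lambda t:np.array([106-185*np.cos(t)+h*np.sin(t)+4+7*min(1,t/.3), 80+185*np.sin(t)+h*np.cos(t)])
for t in np.arange(0,1.56,.05): print(round(t,2),np.round((f(t)-f(0))/10,1)*[1,-1])
E
```

```text
[ 532.59475987 -176.1748887   130.66848869] [ 3.14139923e+00 -2.26694657e-03 -6.20839209e-02] [0.19702987 0.54507256 0.40223297]
shift [0.11 0.27 1.47] roll -0.1 rows 0.4
0.0 [ 0. -0.]
0.05 [ 0.3 -0.9]
0.1 [ 0.6 -1.8]
0.15 [ 0.9 -2.7]
0.2 [ 1.3 -3.6]
0.25 [ 1.8 -4.5]
0.3 [ 2.2 -5.4]
0.35 [ 2.6 -6.2]
0.4 [ 3.1 -7. ]
0.45 [ 3.6 -7.8]
0.5 [ 4.1 -8.6]
0.55 [ 4.7 -9.3]
0.6 [  5.3 -10. ]
0.65 [  5.9 -10.7]
0.7 [  6.6 -11.4]
0.75 [  7.3 -12. ]
0.8 [  8.  -12.5]
0.85 [  8.8 -13.1]
0.9 [  9.6 -13.6]
0.95 [ 10.4 -14. ]
1.0 [ 11.2 -14.5]
1.05 [ 12.1 -14.8]
1.1 [ 12.9 -15.2]
1.15 [ 13.8 -15.5]
1.2 [ 14.7 -15.7]
1.25 [ 15.6 -15.9]
1.3 [ 16.6 -16.1]
1.35 [ 17.5 -16.2]
1.4 [ 18.4 -16.2]
1.45 [ 19.4 -16.3]
1.5 [ 20.3 -16.2]
1.55 [ 21.2 -16.1]
```

{"api": "arm_command", "payload": {"series": [0,0.1,0.2,1.0,0,0,0.1,0.2,1.8,0,0,0.1,0.2,2.3,0,0,0.1,0.2,2.8,0,0,0.1,0.2,2.8,0]}}

```text
clock: 14.52
eef_pos: [532.4, -176.8, 102.7]
tool_rot: [-3.141, 0.001, -0.062]
force: [-5.5, -0.5, 20.6]
width: -0.1
gripper_force: 9.8
```

{"api": "arm_command", "payload": {"series": [0,0,0,0,0,0,0,0,0,0,0,0.1,0,-0.3,0,0,0.3,0,-0.9,0,0,0.6,0,-1.8,0]}}

```text
clock: 14.93
eef_pos: [537.5, -176.5, 118.9]
tool_rot: [-3.14, 0.004, -0.062]
force: [-2.9, -0.1, 3.8]
width: -0.3
gripper_force: 1.6
```

```bash
python3 - <<'E'
from h import *
s=monitor.read_state(); print(s["eef_pos"],s["tool_rot"],s["force"])
p,d,m=grab("side"); save("s5",p[60:220,180:340].repeat(3,0).repeat(3,1))
E
```

```text
[ 537.48230677 -176.54693265  118.88960293] [-3.14017805  0.00373399 -0.06163961] [-2.92092344 -0.14129591  3.81001709]
```

View pics/s5.png

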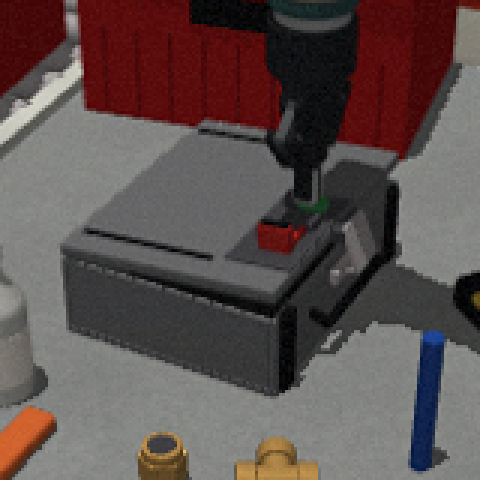

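The lid stands ajar with its front edge raised and the finger bearing on the button. I'll follow the arc.

{"api": "arm_command", "payload": {"series": [0,0.3,0,-0.9,0,0,0.7,0,-1.8,0,0,1.2,0,-2.7,0,0,1.6,0,-3.6,0,0,2.0,0,-4.4,0]}}

```text
clock: 15.4
eef_pos: [559.8, -178.7, 164.6]
tool_rot: [-3.141, -0.001, -0.062]
force: [-0.8, -0.2, 3.0]
width: -0.2
gripper_force: 1.3
```

{"api": "arm_command", "payload": {"series": [0,0.5,0,-0.8,0,0,1.0,0,-1.6,0,0,1.5,0,-2.4,0,0,2.1,0,-3.1,0,0,2.7,0,-3.8,0]}}

```text
clock: 15.82
eef_pos: [586.6, -180.9, 202.1]
tool_rot: [-3.141, -0.0, -0.063]
force: [-0.4, -0.1, 2.1]
width: 0.0
gripper_force: 1.0
```

{"api": "arm_command", "payload": {"series": [0,0.6,0,-0.7,0,0,1.3,0,-1.4,0,0,2.0,0,-2.0,0,0,2.7,0,-2.5,0,0,3.5,0,-3.1,0]}}

```text
clock: 16.23
eef_pos: [621.4, -183.5, 232.7]
tool_rot: [3.141, -0.0, -0.063]
force: [0.4, 0.3, 0.3]
width: 0.0
gripper_force: 0.7
```

{"api": "arm_command", "payload": {"series": [0,0.8,0,-0.5,0,0,1.6,0,-0.9,0,0,2.4,0,-1.4,0,0,3.3,0,-1.7,0,0,4.1,0,-2.1,0]}}

```text
clock: 16.65
eef_pos: [662.5, -186.3, 253.4]
tool_rot: [3.141, -0.0, -0.063]
force: [1.5, -0.7, -0.7]
width: -0.1
gripper_force: 0.5
```

```bash
python3 - <<'E'
from h import *
s=monitor.read_state(); print(s["eef_pos"],s["tool_rot"],s["force"])
p,d,m=grab("side"); save("s6",p[20:220,180:340].repeat(2,0).repeat(2,1))
E
```

```text
[ 662.53417696 -186.31371196  253.40612057] [ 3.14100878e+00 -3.27791967e-04 -6.30674032e-02] [ 1.49042112 -0.65986523 -0.69250504]
```

View pics/s6.png

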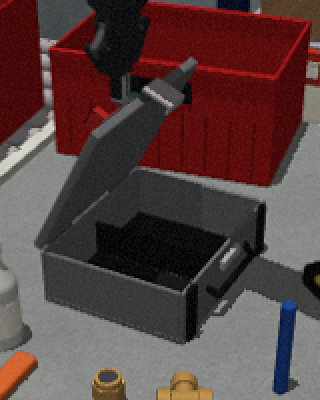

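{"api": "arm_command", "payload": {"series": [0,0.9,0,-0.3,0,0,1.8,0,-0.5,0,0,2.7,0,-0.7,0,0,3.7,0,-0.9,0,0,4.6,0,-1.0,0]}}

```text
clock: 17.12
eef_pos: [707.9, -189.3, 263.2]
tool_rot: [3.141, 0.0, -0.063]
force: [0.7, -0.3, 0.3]
width: -0.1
gripper_force: 0.4
```

{"api": "arm_command", "payload": {"series": [0,0.9,0,0,0,0,1.9,0,-0.1,0,0,2.8,0,0,0,0,3.7,0,0,0,0,4.6,0,0,0]}}

```text
clock: 17.53
eef_pos: [753.4, -191.8, 262.5]
tool_rot: [3.142, 0.002, -0.063]
force: [0.9, 0.1, -0.5]
width: -0.3
gripper_force: 0.2
```

{"api": "arm_command", "payload": {"series": [0,0,0,-2,0,0,0,0,-4.5,0,0,0,0,-7.5,0,0,0,0,-10,0,0,0,0,-10,0]}}

```text
clock: 17.95
eef_pos: [755.2, -192.5, 369.5]
tool_rot: [3.139, -0.009, -0.063]
force: [0.4, 0.2, 0.0]
width: -0.2
gripper_force: 0.0
```

```bash
python3 - <<'E'
from h import *
s=monitor.read_state(); print(s["eef_pos"],s["tool_rot"],s["force"])
p,d,m=grab("top"); save("t7",p); c=cloud(d,m); np.savez("top7",p=p,c=c)
hsv=cv2.cvtColor(p,cv2.COLOR_RGB2HSV); H,S,V=[hsv[...,i].astype(int) for i in range(3)]; Z=c[...,2]
k=(Z>100)&(Z<320)&(c[...,0]>640)&(c[...,0]<900)&(c[...,1]>-310)&(c[...,1]<-60); print("lid pts",k.sum(),np.percentile(c[k],[2,50,98],axis=0))
br=((H>8)&(H<28)&(S>90)&(Z>6)&(Z<60)).astype(np.uint8)
n,lb,st,ce=cv2.connectedComponentsWithStats(br)
for i in range(1,n):
    if st[i,4]>30: print(np.round(ce[i]),st[i,4],np.round(np.median(c[lb==i],0)))
E
```

```text
[ 755.18280746 -192.51574141  369.52404377] [ 3.13945004 -0.00895731 -0.06313117] [0.38464328 0.15445917 0.00594257]
lid pts 5144 [[ 720.41002145 -299.6569183   105.20406834]
 [ 754.22366689 -178.44664011  212.07672546]
 [ 790.058997    -65.8642166   302.21203411]]
[152. 123.] 231 [719. 356.  34.]
[228. 134.] 491 [683. 136.  15.]
[244. 177.] 80 [553.  89.  40.]
[255. 206.] 283 [471.  63.  28.]
[193. 215.] 301 [453. 240.  27.]
[221. 211.] 85 [458. 157.  41.]
[173. 265.] 672 [309. 297.  46.]
[ 82. 315.] 8869 [170. 569.  35.]
```

View pics/t7.png

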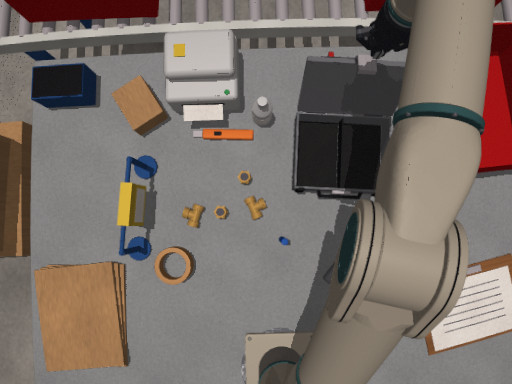

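The case is open with its lid leaning back, and the card is on the rail at (130,205). All four fittings are unmoved. I'll fly over to look at them.

{"api": "arm_command", "payload": {"series": [60,-2.4,-2.1,0,0,60,-4.8,-4.2,0,0,60,-7.2,-6.4,0,0,60,-9.6,-8.6,0,0,60,-11.9,-10.7,0,0]}}

```text
clock: 18.42
eef_pos: [638.9, -76.2, 361.5]
tool_rot: [-3.141, 0.004, -0.063]
force: [0.9, 0.4, -0.4]
width: 51.1
gripper_force: 0.0
```

{"api": "arm_command", "payload": {"series": [60,-2.4,-2.1,1,0,60,-4.8,-4.2,2,0,60,-7.2,-6.4,3,0,60,-9.6,-8.6,4,0,60,-11.9,-10.7,5,0]}}

```text
clock: 18.83
eef_pos: [526.6, 37.8, 311.6]
tool_rot: [3.141, 0.003, -0.063]
force: [0.8, 0.5, 0.1]
width: 51.3
gripper_force: 0.0
```

{"api": "arm_command", "payload": {"series": [60,-2.4,-2.1,1,0,60,-4.8,-4.2,2,0,60,-7.2,-6.4,3,0,60,-9.6,-8.6,4,0,60,-11.9,-10.7,5,0]}}

```text
clock: 19.25
eef_pos: [414.7, 151.5, 261.9]
tool_rot: [3.14, 0.002, -0.063]
force: [-0.0, 1.5, 0.5]
width: 50.7
gripper_force: 0.0
```

```bash
cat > fit.py <<'E'
from lk import *
def fittings(name):
    p,C,m,H,S,V=look(name); Z=C[...,2]
    br=((H>8)&(H<28)&(S>90)&(Z<60)&(Z>4)).astype(np.uint8); n,lb,st,ce=cv2.connectedComponentsWithStats(br)
    for i in range(1,n):
        if st[i,4]<300 or st[i,4]>9000: continue
        k=lb==i; q=C[k]; print(np.round(ce[i]),st[i,4],"med",np.round(np.median(q,0),1))
        if np.percentile(q[:,2],97)>37:   # coupling: hex shoulder ring at 33..42
            u,v=np.round(ce[i]).astype(int); bb=(abs(C[...,0]-np.median(q[:,0]))<40)&(abs(C[...,1]-np.median(q[:,1]))<40)
            t=C[bb&(Z>39)&(Z<46)]; print("  coupling top",np.round(cv2.minEnclosingCircle(t[:,:2].astype(np.float32)),1))if 0 else print("  coupling top centre",np.round((t[:,:2].max(0)+t[:,:2].min(0))/2,1),np.round(np.ptp(t[:,:2],axis=0),1))
            hx=cv2.convexHull(np.array([onplane(m,x[0],33)[:2] for x in max(cv2.findContours(k.astype(np.uint8),0,1)[0],key=cv2.contourArea)]).astype(np.float32))
        else:
            t=q[(q[:,2]>12)&(q[:,2]<36)][:,:2]; c0=t.mean(0); r=cv2.minAreaRect(t.astype(np.float32)); print("  tee rect",np.round(r[0],1),np.round(r[1],1),round(r[2],1))
            hi=q[q[:,2]>29.5][:,:2]; print("  collar tops:",len(hi)); _,L,cc=cv2.kmeans(hi.astype(np.float32),3,None,(3,50,.1),5,cv2.KMEANS_PP_CENTERS); print(np.round(cc,1).tolist(),np.bincount(L.ravel()))
E
python3 - <<'E'
from fit import *
fittings("w8")
E
```

```text
19.25 [414.67392642 151.52990893 261.91857656] -3.600182180741991
[322. 102.] 1582 med [467.6  65.   27.3]
  tee rect [466.1  59.7] [63.6 47.1] 22.8
  collar tops: 377
[[473.70001220703125, 44.099998474121094], [440.70001220703125, 58.099998474121094], [485.29998779296875, 76.5]] [106 139 132]
[175. 127.] 1598 med [449.3 238.4  27.5]
  tee rect [447.6 244.1] [50.9 63.5] 71.3
  collar tops: 394
[[467.0, 226.5], [422.29998779296875, 241.60000610351562], [454.1000061035156, 260.20001220703125]] [134 130 130]
[241. 117.] 389 med [457.2 157.9  41.2]
  coupling top centre [453.1 160.2] [32.  31.5]
[143. 234.] 3477 med [314.8 303.9  45.1]
  coupling top centre [315.  302.8] [79.3 77.8]
[ 30. 297.] 6634 med [213.  486.4  34.9]
  tee rect [178.7 500.6] [ 93.5 279.5] 70.1
  collar tops: 4604
[[125.4000015258789, 546.9000244140625], [253.3000030517578, 491.29998779296875], [185.89999389648438, 501.6000061035156]] [1087 1627 1890]
```

View pics/w8.png

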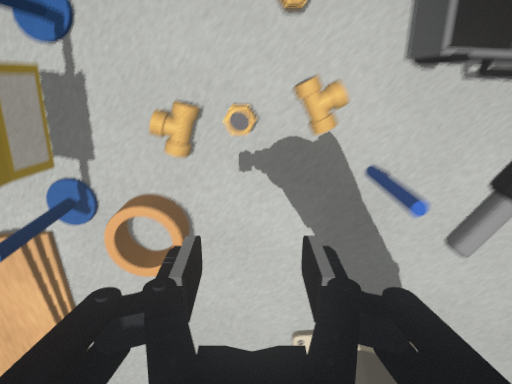

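The wrist view shows tee A at (175,127), coupling B at (240,120) and tee B at (322,102). The collar triples match the 48 mm run spacing. Tee B comes first: its branch collar is at about (474,42), so I'll grip it with yaw 112.

{"api": "arm_command", "payload": {"series": [70,1.4,2.2,0.5,-7,70,2.8,4.4,1,-14,70,4.2,6.6,2,-21,70,5.6,8.8,3,-28,70,6.6,10.6,4,-35]}}

```text
clock: 19.72
eef_pos: [476.4, 39.0, 222.0]
tool_rot: [-3.142, 0.002, 0.553]
force: [0.6, -0.1, -0.4]
width: 59.7
gripper_force: 0.0
```

{"api": "arm_command", "payload": {"series": [70,0,0,0,-7,70,0,0,0,-14,70,0,0,0,-21,70,0,0,0,-28,70,0,0,0,-35]}}

```text
clock: 20.13
eef_pos: [475.3, 40.6, 222.2]
tool_rot: [-3.139, 0.002, 1.165]
force: [0.6, 0.7, -0.2]
width: 60.1
gripper_force: 0.0
```

{"api": "arm_command", "payload": {"series": [70,0,0,0,-7,70,0,0,0,-14,70,0,0,0,-21,70,0,0,0,-28,70,0,0,0,-35]}}

```text
clock: 20.55
eef_pos: [475.3, 40.7, 222.3]
tool_rot: [-3.139, -0.0, 1.776]
force: [-0.4, -0.3, 0.0]
width: 59.7
gripper_force: 0.0
```

{"api": "arm_command", "payload": {"series": [70,0,0,0,-6,70,0,0,0,-10.6,70,0,0,0,-10.6,70,0,0,0,-10.6,70,0,0,0,-10.6]}}

```text
clock: 20.97
eef_pos: [476.0, 40.9, 222.8]
tool_rot: [-3.14, -0.0, 1.953]
force: [-0.1, -0.9, 0.8]
width: 59.9
gripper_force: 0.0
```

```bash
python3 - <<'E'
from fit import *
fittings("w9"); go(474.2,41.6,4,112)
E
```

```text
20.9667 [475.99252863  40.89481697 222.84661307] 111.87113752608968
[276.  42.] 642 med [452.4 155.5  40.8]
  coupling top centre [453.6 160.7] [32.9 32.4]
[447. 141.] 3410 med [675.9 137.8  14.6]
  tee rect [680.  136.4] [148.  30.] 87.4
  collar tops: 0Traceback (most recent call last):
  File "<stdin>", line 2, in <module>
  File "fit.py", line 14, in fittings
    hi=q[q[:,2]>29.5][:,:2]; print("  collar tops:",len(hi)); _,L,cc=cv2.kmeans(hi.astype(np.float32),3,None,(3,50,.1),5,cv2.KMEANS_PP_CENTERS); print(np.round(cc,1).tolist(),np.bincount(L.ravel()))
                                                                     ~~~~~~~~~~^^^^^^^^^^^^^^^^^^^^^^^^^^^^^^^^^^^^^^^^^^^^^^^^^^^^^^^^^^^^^^^^
cv2.error: OpenCV(4.12.0) /io/opencv/modules/core/src/kmeans.cpp:243: error: (-2:Unspecified error) in function 'double cv::kmeans(cv::InputArray, int, cv::InputOutputArray, cv::TermCriteria, int, int, cv::OutputArray)'
> There can't be more clusters than elements (expected: 'N >= K'), where
>     'N' is 0
> must be greater than or equal to
>     'K' is 3
```

```bash
sed -i 's/st\[i,4\]>9000/st[i,4]>20000 or np.median(C[lb==i][:,2])<18/; s/print("  collar tops:",len(hi));/print("  collar tops:",len(hi)); \n            if len(hi)<30: continue\n           /' fit.py
python3 - <<'E'
from fit import *
fittings("w9"); go(474.2,41.6,4,112)
E
```

```text
21.0167 [476.15453867  41.00294967 222.9731253 ] 111.89738727333174
[276.  42.] 642 med [452.1 155.3  40.7]
  coupling top centre [453.6 160.4] [32.5 31.8]
[251. 136.] 2047 med [467.5  63.7  27.3]
  tee rect [467.3  57.6] [63.1 51.7] 22.9
  collar tops: 500
[[485.3999938964844, 76.5999984741211], [474.29998779296875, 41.099998474121094], [441.5, 58.0]] [179 152 169]
[360. 151.] 720 med [577.4  93.6  38.3]
  coupling top centre [587.5  90.8] [32.5 32.5]
shift [ 0.12 -0.17 21.91] roll -0.1 rows 5.3
```

Coupling A has been knocked to about (587.5,91). Tee B is confirmed, so I'll grasp it.

{"api": "arm_command", "payload": {"series": [70,-0.2,-0.2,3.5,0,70,-0.2,-0.2,7,0,70,-0.2,-0.2,10.5,0,70,-0.2,-0.2,14,0,70,-0.2,-0.2,17,0]}}

```text
clock: 21.48
eef_pos: [475.0, 38.5, 51.5]
tool_rot: [-3.141, -0.0, 1.954]
force: [0.8, 0.6, 0.1]
width: 59.8
gripper_force: 0.0
```

{"api": "arm_command", "payload": {"series": [70,0,0,2.5,0,70,0,0,4,0,70,0,0,4.7,0,70,0,0,4.7,0,0,0,0,4.7,0]}}

```text
clock: 21.9
eef_pos: [475.7, 38.8, 6.6]
tool_rot: [3.141, 0.0, 1.955]
force: [-0.6, 0.0, -0.2]
width: 48.7
gripper_force: 0.0
```

{"api": "arm_command", "payload": {"series": [0,0,0,0,0,0,0,0,0,0,0,0,0,0,0,0,0,0,0,0,0,0,0,-1,0]}}

```text
clock: 22.32
eef_pos: [475.2, 38.5, 16.3]
tool_rot: [-3.141, 0.0, 1.955]
force: [-0.8, 0.3, -1.9]
width: 29.4
gripper_force: 59.5
```

{"api": "arm_command", "payload": {"series": [0,0,0,-3,0,0,0,0,-6,0,0,0,0,-9,0,0,0,0,-12,0,0,0,0,-15,0]}}

```text
clock: 22.73
eef_pos: [474.9, 38.2, 168.3]
tool_rot: [3.141, 0.0, 1.954]
force: [1.1, -0.6, -2.4]
width: 29.4
gripper_force: 59.8
```

```bash
cat > pl.py <<'E'
from lk import *
cx,cy,cyaw=608.2,-183.3,np.radians(-3.4)
def case(x,y): return cx+x*np.cos(cyaw)-y*np.sin(cyaw), cy+x*np.sin(cyaw)+y*np.cos(cyaw)
E
python3 - <<'E'
from pl import *
s=monitor.read_state(); print(s["eef_pos"],s["width"],s["gripper_force"])
x,y=case(45,-80); print(x,y); go(x,y,155,86.6)
# refine case from top7: rim pixels z~80
T=np.load("top7.npz");c=T["c"]; k=(abs(c[...,2]-80)<4)&(c[...,0]>490)&(c[...,0]<720)&(c[...,1]>-320)&(c[...,1]<-40)
q=c[k]; a=q[:,:2]-[cx,cy]; X=a@[np.cos(cyaw),np.sin(cyaw)]; Y=a@[-np.sin(cyaw),np.cos(cyaw)]; print(k.sum(),np.percentile(X,[1,3,97,99]),np.percentile(Y,[1,3,97,99]))
E
```

```text
[474.89797058  38.20441958 168.25693146] 29.448094100097673 59.78161811828613
648.3762823704926 -265.8279730448195
shift [-34.69   4.71   1.33] roll 25.4 rows 8.4
533 [-104.66554987 -104.13558373  108.88625998  110.07721865] [-130.1902587  -128.50261264  131.65294686  131.87072973]
```

{"api": "arm_command", "payload": {"series": [0,-3,0.4,0,0,0,-6.5,0.9,0,0,0,-10,1.4,0,0,0,-13.5,1.9,0,0,0,-17.3,2.3,0,0]}}

```text
clock: 23.15
eef_pos: [561.8, -114.4, 167.1]
tool_rot: [3.141, 0.0, 1.955]
force: [-0.1, 0.4, -3.1]
width: 29.4
gripper_force: 60.0
```

{"api": "arm_command", "payload": {"series": [0,-3.8,0.5,0,5,0,-7.6,1,0,10,0,-11.4,1.5,0,15,0,-14.8,2,0,20,0,-17.4,2.4,0,25.4]}}

```text
clock: 23.57
eef_pos: [649.0, -269.9, 166.5]
tool_rot: [3.141, 0.002, 1.504]
force: [1.3, -0.5, -2.4]
width: 29.2
gripper_force: 60.0
```

{"api": "arm_command", "payload": {"series": [0,0,0,2,0,0,0,0,5,0,0,0,0,8,0,0,0,0,10.5,0,0,0,0,12.5,0]}}

```text
clock: 23.98
eef_pos: [647.1, -265.5, 39.0]
tool_rot: [-3.138, -0.001, 1.511]
force: [0.3, -0.0, -2.1]
width: 29.6
gripper_force: 60.0
```

{"api": "arm_command", "payload": {"series": [0,0,0,1.5,0,0,0,0,2.4,0,0,0,0,2.7,0,0,0,0,2.8,0,0,0,0,2.8,0]}}

```text
clock: 24.4
eef_pos: [648.6, -265.7, 14.1]
tool_rot: [-3.141, 0.0, 1.511]
force: [-3.0, 1.3, -1.7]
width: 29.5
gripper_force: 60.4
```

{"api": "arm_command", "payload": {"series": [50,0,0,0,0,50,0,0,0,0,50,0,0,0,0,50,0,0,-1,0,50,0,0,-3.5,0]}}

```text
clock: 24.82
eef_pos: [647.6, -265.2, 46.9]
tool_rot: [-3.139, -0.001, 1.511]
force: [0.5, 0.4, 0.1]
width: 42.9
gripper_force: 0.0
```

{"api": "arm_command", "payload": {"series": [50,0,0,-3.5,0,50,0,0,-7,0,50,0,0,-11,0,50,0,0,-15,0,70,0,0,-18,0]}}

```text
clock: 25.23
eef_pos: [651.5, -265.8, 234.7]
tool_rot: [3.133, 0.002, 1.512]
force: [1.0, -1.2, 0.5]
width: 53.7
gripper_force: 0.0
```

```bash
python3 - <<'E'
from fit import *
fittings("w10"); go(455,263.3,225,71.3)
E
```

```text
25.2333 [ 651.53896583 -265.79499685  234.65366184] 86.60479960853117
[246. 133.] 2128 med [ 647.9 -238.9   33.1]
  coupling top centre [ 667.5 -237.1] [0. 0.]
shift [ 51.7 -23.1   1.6] roll 15.3 rows 13.6
```

{"api": "arm_command", "payload": {"series": [70,3.5,-1.5,0,0,70,7,-3.1,0,0,70,10.5,-4.7,0,0,70,14,-6.3,0,0,70,17.2,-7.7,0.3,0]}}

```text
clock: 25.7
eef_pos: [583.1, -86.8, 227.7]
tool_rot: [3.136, -0.001, 1.512]
force: [0.5, -0.0, -0.3]
width: 59.6
gripper_force: 0.0
```

{"api": "arm_command", "payload": {"series": [70,3.5,-1.5,0,0,70,7,-3.1,0,0,70,10.5,-4.7,0,0,70,14,-6.3,0,0,70,17.2,-7.7,0.3,0]}}

```text
clock: 26.12
eef_pos: [516.3, 90.0, 224.5]
tool_rot: [3.136, -0.002, 1.513]
force: [0.4, 1.0, 1.5]
width: 59.4
gripper_force: 0.0
```

{"api": "arm_command", "payload": {"series": [70,3.5,-1.5,0,3,70,7,-3.1,0,6,70,10.5,-4.7,0,9,70,14,-6.3,0.3,12,70,17.3,-7.7,0.5,15.3]}}

```text
clock: 26.53
eef_pos: [448.9, 267.6, 219.0]
tool_rot: [3.139, -0.004, 1.243]
force: [-0.1, -0.6, 0.5]
width: 59.7
gripper_force: 0.0
```

{"api": "arm_command", "payload": {"series": [70,0,0,0,0,70,0,0,0,0,70,0,0,0,0,70,0,0,0,0,70,0,0,0,0]}}

```text
clock: 26.95
eef_pos: [450.1, 262.9, 217.7]
tool_rot: [3.14, -0.0, 1.242]
force: [-0.5, -0.2, 0.6]
width: 59.9
gripper_force: 0.0
```

```bash
python3 - <<'E'
from fit import *
fittings("w11"); go(455,263.3,5,71.3)
E
```

```text
26.95 [450.13550888 262.85798309 217.69715428] 71.14407785351676
[25. 23.] 2591 med [281.6 465.4  22.8]
  tee rect [272.8 469.1] [85.3 36.8] 3.9
  collar tops: 583
[[298.79998779296875, 475.70001220703125], [272.3999938964844, 476.20001220703125], [284.6000061035156, 477.79998779296875]] [146 221 216]
[498.   9.] 570 med [730.7 327.5  19.4]
  coupling top centre [727.7 331. ] [3.2 3.1]
[116. 171.] 5845 med [301.6 299.5  46. ]
  coupling top centre [301.8 299.5] [79. 80.]
[256. 174.] 1836 med [449.7 241.6  27.3]
  tee rect [448.7 244.9] [48.6 63.1] 71.3
  collar tops: 469
[[422.6000061035156, 241.6999969482422], [467.6000061035156, 226.1999969482422], [454.0, 260.3999938964844]] [161 147 161]
[281. 232.] 631 med [455.1 172.   33.8]
  coupling top centre [453.7 160.5] [32.2 31.9]
[400. 247.] 816 med [583.  103.2  31.5]
  coupling top centre [587.9  91.9] [33.5 31.8]
shift [ 0.2   0.46 21.26] roll -0.2 rows 5.1
```

{"api": "arm_command", "payload": {"series": [70,0.2,0.5,3.5,0,70,0.2,0.5,7,0,70,0.2,0.5,10.5,0,70,0.2,0.5,14,0,70,0.2,0.5,17,0]}}

```text
clock: 27.42
eef_pos: [454.8, 263.2, 45.5]
tool_rot: [-3.141, 0.0, 1.242]
force: [-0.4, -0.1, -0.5]
width: 59.9
gripper_force: 0.0
```

{"api": "arm_command", "payload": {"series": [70,0,0,2.5,0,70,0,0,3.8,0,70,0,0,4.2,0,70,0,0,4.2,0,0,0,0,4.2,0]}}

```text
clock: 27.83
eef_pos: [455.2, 264.4, 5.9]
tool_rot: [3.141, -0.001, 1.243]
force: [-0.4, -0.3, -0.4]
width: 49.0
gripper_force: 0.0
```

{"api": "arm_command", "payload": {"series": [0,0,0,0,0,0,0,0,0,0,0,0,0,0,0,0,0,0,0,0,0,0,0,-1,0]}}

```text
clock: 28.25
eef_pos: [454.2, 264.2, 15.3]
tool_rot: [-3.141, 0.001, 1.244]
force: [-0.3, -0.1, -1.2]
width: 29.5
gripper_force: 59.4
```

{"api": "arm_command", "payload": {"series": [0,0,0,-3,0,0,0,0,-6,0,0,0,0,-9,0,0,0,0,-12,0,0,0,0,-15,0]}}

```text
clock: 28.67
eef_pos: [453.8, 264.2, 167.5]
tool_rot: [-3.142, 0.0, 1.245]
force: [0.9, -0.5, -1.9]
width: 29.9
gripper_force: 59.8
```

```bash
python3 - <<'E'
from pl import *
s=monitor.read_state(); print(s["eef_pos"],s["width"],s["gripper_force"])
x,y=case(-45,-50); print(x,y); go(x,y,168,86.6)
E
```

```text
[453.84211676 264.18640366 167.48708656] 29.88950765161827 59.757256507873535
560.3138890646325 -230.54320458527
shift [-43.45  25.94  -0.05] roll -15.3 rows 12.1
```

{"api": "arm_command", "payload": {"series": [0,-2.5,1.5,0,0,0,-5.5,3.3,0,0,0,-8.5,5.1,0,0,0,-11.5,6.9,0,0,0,-14.5,8.6,0,0]}}

```text
clock: 29.08
eef_pos: [489.2, 97.9, 166.2]
tool_rot: [3.141, 0.0, 1.245]
force: [1.2, 0.5, -2.4]
width: 29.2
gripper_force: 59.9
```

{"api": "arm_command", "payload": {"series": [0,-3,1.8,0,0,0,-6,3.6,0,0,0,-9,5.4,0,0,0,-12,7.1,0,0,0,-14.5,8.6,0,0]}}

```text
clock: 29.5
eef_pos: [523.8, -68.3, 166.0]
tool_rot: [3.141, 0.001, 1.243]
force: [1.2, -0.0, -1.9]
width: 29.5
gripper_force: 59.9
```

{"api": "arm_command", "payload": {"series": [0,-3,1.8,0,-3,0,-6,3.6,0,-6,0,-9,5.4,0,-9,0,-12,7.1,0,-12,0,-14.5,8.7,0,-15.3]}}

```text
clock: 29.92
eef_pos: [559.3, -233.7, 165.9]
tool_rot: [-3.141, 0.001, 1.512]
force: [0.1, 0.5, -3.0]
width: 29.9
gripper_force: 59.8
```

{"api": "arm_command", "payload": {"series": [0,0,0,2,0,0,0,0,5,0,0,0,0,8,0,0,0,0,10.5,0,0,0,0,12.5,0]}}

```text
clock: 30.33
eef_pos: [558.8, -230.4, 38.9]
tool_rot: [-3.139, -0.001, 1.511]
force: [0.3, -0.5, -1.2]
width: 29.7
gripper_force: 59.9
```

{"api": "arm_command", "payload": {"series": [0,0,0,1.5,0,0,0,0,2.4,0,0,0,0,2.7,0,0,0,0,2.8,0,0,0,0,2.8,0]}}

```text
clock: 30.75
eef_pos: [560.5, -230.6, 13.3]
tool_rot: [3.141, 0.0, 1.511]
force: [0.6, -0.9, -2.6]
width: 29.6
gripper_force: 60.2
```

{"api": "arm_command", "payload": {"series": [50,0,0,0,0,50,0,0,0,0,50,0,0,0,0,50,0,0,-1,0,50,0,0,-3.5,0]}}

```text
clock: 31.17
eef_pos: [557.4, -229.9, 45.5]
tool_rot: [-3.135, -0.001, 1.512]
force: [-1.0, -0.0, -0.5]
width: 42.8
gripper_force: 0.0
```

{"api": "arm_command", "payload": {"series": [50,0,0,-3.5,0,50,0,0,-7,0,50,0,0,-11,0,50,0,0,-15,0,60,0,0,-17,0]}}

```text
clock: 31.58
eef_pos: [561.2, -230.8, 222.7]
tool_rot: [3.137, 0.002, 1.511]
force: [0.6, -0.1, 0.0]
width: 51.1
gripper_force: 0.0
```

```bash
python3 - <<'E'
from fit import *
fittings("w12"); go(588,91.5,225,86.6)
E
```

```text
31.5833 [ 561.18061908 -230.83064031  222.69013812] 86.59412733264267
[ 69. 166.] 1005 med [ 358.1 -227.7   35.1]
  tee rect [ 356.9 -228. ] [62.2 30.9] 49.1
  collar tops: 988
[[371.70001220703125, -212.10000610351562], [346.3999938964844, -241.39999389648438], [359.20001220703125, -226.8000030517578]] [284 351 353]
[330. 161.] 2228 med [ 646.7 -238.    32.7]
  coupling top centre [ 676.8 -237.4] [0. 0.]
[250. 177.] 1986 med [ 558.4 -254.6   33.1]Traceback (most recent call last):
  File "<stdin>", line 2, in <module>
  File "fit.py", line 10, in fittings
    t=C[bb&(Z>39)&(Z<46)]; print("  coupling top",np.round(cv2.minEnclosingCircle(t[:,:2].astype(np.float32)),1))if 0 else print("  coupling top centre",np.round((t[:,:2].max(0)+t[:,:2].min(0))/2,1),np.round(np.ptp(t[:,:2],axis=0),1))
                                                                                                                                                                   ~~~~~~~~~~~^^^
    return umr_maximum(a, axis, None, out, keepdims, initial, where)
ValueError: zero-size array to reduction operation maximum which has no identity
```

Both tees are on the right bay's floor. Now coupling A.

{"api": "arm_command", "payload": {"series": [70,3,0,0,0,70,6.5,0.1,0,0,70,10,0.2,0,0,70,13.5,0.3,0,0,70,16.2,0.4,0,0]}}

```text
clock: 32.05
eef_pos: [572.6, -66.0, 217.5]
tool_rot: [-3.14, -0.001, 1.513]
force: [0.1, 0.4, 0.3]
width: 59.9
gripper_force: 0.0
```

{"api": "arm_command", "payload": {"series": [70,3.5,0,0,0,70,7,0.1,0,0,70,10.5,0.2,0,0,70,14,0.3,0,0,70,16.2,0.4,0,0]}}

```text
clock: 32.47
eef_pos: [586.0, 96.7, 217.5]
tool_rot: [-3.14, -0.001, 1.515]
force: [-0.1, 0.3, 0.2]
width: 59.8
gripper_force: 0.0
```

{"api": "arm_command", "payload": {"series": [70,0,0,0,0,70,0,0,0,0,70,0,0,0,0,70,0,0,0,0,70,0,0,0,0]}}

```text
clock: 32.88
eef_pos: [587.3, 90.3, 217.2]
tool_rot: [-3.141, 0.001, 1.509]
force: [-0.1, -0.5, 1.2]
width: 59.7
gripper_force: 0.0
```

```bash
cat > cp.py <<'E'
from lk import *
def coup(name,x,y):
    p,C,m,H,S,V=look(name); Z=C[...,2]; n=np.hypot(C[...,0]-x,C[...,1]-y)<45
    t=C[n&(Z>38.5)&(Z<47)][:,:2]; c=(t.max(0)+t.min(0))/2; print("top",np.round(c,1),np.ptp(t,axis=0))
    k=(n&(Z>27)&(Z<48)).astype(np.uint8); q=max(cv2.findContours(k,0,1)[0],key=cv2.contourArea)
    P=np.array([onplane(m,a[0],33)[:2] for a in q])-c; r=np.hypot(*P.T); f=np.arctan2(P[:,1],P[:,0])
    g=np.linspace(-np.pi,np.pi,360,False); o=np.argsort(f); R=np.interp(g,f[o],r[o],period=2*np.pi)
    F=np.fft.fft(R); a=-np.angle((R*np.exp(-6j*g)).sum())/6*-1; print("corner phase deg mod60",np.degrees(a)%60,"amp",abs((R*np.exp(-6j*g)).sum())/180,"r",R.min(),R.max()); return c,np.degrees(a)%60
E
python3 - <<'E'
from cp import *
c,a=coup("w13",588,91.5); print("flat normals at",(a+30)%60,"-> yaw options",[(a+30)%60+90-60*i for i in range(3)])
go(c[0],c[1],20,86.6)
E
```

```text
32.8833 [587.34018002  90.29227215 217.19136184] 86.43614317985582
top [588.1  90.9] [31.55963146 32.59303381]
corner phase deg mod60 33.497878810344304 amp 0.7339605273767443 r 16.256326740726873 20.17048392696666
flat normals at 3.4978788103443037 -> yaw options [np.float64(93.4978788103443), np.float64(33.497878810344304), np.float64(-26.502121189655696)]
shift [ 0.04  0.06 19.72] roll -0.1 rows 4.7
```

{"api": "arm_command", "payload": {"series": [70,0,0.1,3.5,-3,70,0,0.1,7,-7,70,0,0.1,10.5,-7,70,0,0.1,14,-7,70,0,0.1,17,-7]}}

```text
clock: 33.35
eef_pos: [587.9, 90.9, 45.3]
tool_rot: [-3.14, 0.0, 1.632]
force: [-0.5, 0.1, -0.8]
width: 59.6
gripper_force: 0.0
```

{"api": "arm_command", "payload": {"series": [70,0,0,2.5,0,70,0,0,3.8,0,70,0,0,4.1,0,70,0,0,4.1,0,0,0,0,4.1,0]}}

```text
clock: 33.77
eef_pos: [589.6, 92.5, 7.6]
tool_rot: [3.139, -0.0, 1.633]
force: [0.5, 0.3, 0.6]
width: 48.8
gripper_force: 0.0
```

{"api": "arm_command", "payload": {"series": [0,0,0,0,0,0,0,0,0,0,0,0,0,0,0,0,0,0,0,0,0,0,0,-1,0]}}

```text
clock: 34.18
eef_pos: [588.1, 92.1, 16.5]
tool_rot: [-3.141, 0.0, 1.634]
force: [-0.8, -0.9, -2.4]
width: 33.6
gripper_force: 60.1
```

{"api": "arm_command", "payload": {"series": [0,0,0,-3,0,0,0,0,-6,0,0,0,0,-9,0,0,0,0,-12,0,0,0,0,-15,0]}}

```text
clock: 34.6
eef_pos: [588.0, 92.2, 168.7]
tool_rot: [3.141, 0.0, 1.634]
force: [1.2, -0.2, -2.3]
width: 33.9
gripper_force: 60.2
```

```bash
python3 - <<'E'
from pl import *
s=monitor.read_state(); print(s["eef_pos"],s["width"],s["gripper_force"])
x,y=case(40,65); print(x,y); go(x,y,168,86.6)
E
```

```text
[588.03991818  92.23189388 168.7251401 ] 33.872792194087 60.24324534460902
651.9845073993881 -120.78666612799373
shift [-21.66   5.04   0.07] roll 7.0 rows 5.3
```

Gripped on the flats (33.9 mm). Place it in the left bay's far half.

{"api": "arm_command", "payload": {"series": [0,-2,0.5,0,0,0,-5,1.2,0,0,0,-8.5,2,0,0,0,-12,2.8,0,0,0,-15,3.5,0,0]}}

```text
clock: 35.02
eef_pos: [633.0, -58.3, 167.4]
tool_rot: [3.141, 0.002, 1.633]
force: [-0.3, -0.3, -1.8]
width: 33.6
gripper_force: 60.3
```

{"api": "arm_command", "payload": {"series": [0,-2.5,0.6,0,2,0,-5,1.1,0,5,0,-6.7,1.5,0,7,0,-6.7,1.5,2,7,0,-6.7,1.5,5,7]}}

```text
clock: 35.43
eef_pos: [654.8, -123.1, 119.5]
tool_rot: [3.134, 0.001, 1.508]
force: [-0.4, -0.3, -2.4]
width: 33.9
gripper_force: 60.3
```

{"api": "arm_command", "payload": {"series": [0,0,0,3,0,0,0,0,6,0,0,0,0,8.5,0,0,0,0,10.1,0,0,0,0,10.2,0]}}

```text
clock: 35.85
eef_pos: [651.1, -120.4, 12.9]
tool_rot: [-3.139, -0.0, 1.512]
force: [0.4, 0.3, -1.9]
width: 32.8
gripper_force: 60.2
```

{"api": "arm_command", "payload": {"series": [55,0,0,0.1,0,55,0,0,0.1,0,55,0,0,0.1,0,55,0,0,-1,0,55,0,0,-3.5,0]}}

```text
clock: 36.27
eef_pos: [649.8, -120.9, 48.0]
tool_rot: [-3.136, -0.0, 1.512]
force: [0.2, -0.3, -0.5]
width: 47.0
gripper_force: 0.0
```

{"api": "arm_command", "payload": {"series": [55,0,0,-3.5,0,55,0,0,-7,0,55,0,0,-11,0,55,0,0,-15,0,70,0,0,-17,0]}}

```text
clock: 36.68
eef_pos: [654.4, -120.8, 226.6]
tool_rot: [3.133, 0.0, 1.512]
force: [1.1, 0.3, 0.0]
width: 57.7
gripper_force: 0.0
```

```bash
python3 - <<'E'
from lk import *
p,C,m,H,S,V=look("w14"); Z=C[...,2]
k=(H>8)&(H<28)&(S>90)&(abs(C[...,0]-652)<40)&(abs(C[...,1]+120)<40); print(np.median(C[k],0),np.percentile(Z[k],[5,50,95]))
go(453.7,160.5,225,86.6)
E
```

```text
36.6833 [ 654.36449368 -120.79451867  226.61738489] 86.60528193160998
[ 650.09091054 -112.86606798   46.09588957] [ 5.55870256 46.09588957 48.25887457]
shift [ 26.88 -21.86   0.43] roll -0.0 rows 8.3
```

{"api": "arm_command", "payload": {"series": [70,2.5,-2,0,0,70,5.2,-4.2,0,0,70,8,-6.5,0,0,70,10.8,-8.8,0,0,70,13.4,-10.9,0,0]}}

```text
clock: 37.15
eef_pos: [549.6, 20.8, 220.5]
tool_rot: [3.141, -0.0, 1.512]
force: [1.1, 0.1, -0.5]
width: 59.7
gripper_force: 0.0
```

{"api": "arm_command", "payload": {"series": [70,2.8,-2.3,0,0,70,5.6,-4.6,0,0,70,8.4,-6.9,0,0,70,11,-9,0,0,70,13.4,-10.9,0,0]}}

```text
clock: 37.57
eef_pos: [448.7, 161.0, 220.5]
tool_rot: [3.14, -0.0, 1.513]
force: [0.2, 0.4, -0.0]
width: 59.8
gripper_force: 0.0
```

{"api": "arm_command", "payload": {"series": [70,0,0,0,0,70,0,0,0,0,70,0,0,0,0,70,0,0,0,0,70,0,0,0,0]}}

```text
clock: 37.98
eef_pos: [451.1, 158.1, 219.4]
tool_rot: [3.141, 0.0, 1.509]
force: [0.1, -0.3, -0.3]
width: 59.7
gripper_force: 0.0
```

```bash
python3 - <<'E'
from cp import *
c,a=coup("w15",453.7,160.5); print("yaw options",[(a+30)%60+90-60*i for i in range(3)])
go(c[0],c[1],6,86.6)
E
```

```text
37.9833 [451.08260551 158.10159742 219.40525028] 86.44304125951412
top [453.1 159.9] [31.93561536 32.18698178]
corner phase deg mod60 33.609985003178366 amp 0.8198898729887101 r 16.324686738430675 19.768569254647183
yaw options [np.float64(93.60998500317837), np.float64(33.609985003178366), np.float64(-26.390014996821634)]
shift [ 0.18  0.21 21.33] roll -0.1 rows 5.1
```

{"api": "arm_command", "payload": {"series": [70,0.2,0.2,3.5,-3,70,0.2,0.2,7,-7,70,0.2,0.2,10.5,-7,70,0.2,0.2,14,-7,70,0.2,0.2,17,-7]}}

```text
clock: 38.45
eef_pos: [452.4, 160.2, 47.2]
tool_rot: [-3.141, 0.0, 1.632]
force: [0.2, -0.5, 0.6]
width: 59.9
gripper_force: 0.0
```

{"api": "arm_command", "payload": {"series": [70,0,0,2.5,0,70,0,0,4,0,70,0,0,4.3,0,70,0,0,4.3,0,0,0,0,4.3,0]}}

```text
clock: 38.87
eef_pos: [453.0, 161.2, 6.8]
tool_rot: [3.141, -0.0, 1.633]
force: [0.8, 0.3, 1.1]
width: 49.3
gripper_force: 0.0
```

{"api": "arm_command", "payload": {"series": [0,0,0,0,0,0,0,0,0,0,0,0,0,0,0,0,0,0,0,0,0,0,0,-1,0]}}

```text
clock: 39.28
eef_pos: [452.3, 161.1, 16.4]
tool_rot: [-3.141, 0.0, 1.633]
force: [0.1, 0.3, -1.9]
width: 33.5
gripper_force: 59.9
```

{"api": "arm_command", "payload": {"series": [0,0,0,-3,0,0,0,0,-6,0,0,0,0,-9,0,0,0,0,-12,0,0,0,0,-15,0]}}

```text
clock: 39.7
eef_pos: [452.1, 160.9, 168.4]
tool_rot: [3.141, 0.0, 1.633]
force: [1.4, 0.2, -1.7]
width: 33.8
gripper_force: 60.1
```

```bash
python3 - <<'E'
from pl import *
s=monitor.read_state(); print(s["eef_pos"],s["width"],s["gripper_force"])
x,y=case(-40,65); print(x,y); go(x,y,168,86.6)
E
```

```text
[452.0562944  160.86403606 168.38061993] 33.808847317697435 60.108094392344356
572.1253211654869 -116.04215624191681
shift [-28.39  10.25   0.04] roll 7.0 rows 7.2
```

{"api": "arm_command", "payload": {"series": [0,-2,0.7,0,0,0,-5,1.8,0,0,0,-8.5,3.1,0,0,0,-12,4.3,0,0,0,-15,5.4,0,0]}}

```text
clock: 40.12
eef_pos: [516.1, 11.9, 167.0]
tool_rot: [3.141, 0.001, 1.632]
force: [0.3, -0.0, -1.8]
width: 33.5
gripper_force: 60.1
```

{"api": "arm_command", "payload": {"series": [0,-3,1.1,0,1,0,-6,2.2,0,2,0,-9,3.3,0,3,0,-12,4.4,0,5,0,-13.4,4.9,0,7]}}

```text
clock: 40.53
eef_pos: [573.9, -121.5, 166.6]
tool_rot: [3.14, 0.003, 1.504]
force: [0.2, -1.4, -1.3]
width: 33.4
gripper_force: 60.1
```

{"api": "arm_command", "payload": {"series": [0,0,0,1,0,0,0,0,3.5,0,0,0,0,6.5,0,0,0,0,9.5,0,0,0,0,12,0]}}

```text
clock: 40.95
eef_pos: [571.6, -114.1, 44.7]
tool_rot: [-3.14, -0.001, 1.513]
force: [-0.2, 0.9, -1.5]
width: 33.5
gripper_force: 60.2
```

{"api": "arm_command", "payload": {"series": [0,0,0,2,0,0,0,0,3,0,0,0,0,3.2,0,0,0,0,3.3,0,0,0,0,3.3,0]}}

```text
clock: 41.37
eef_pos: [573.0, -114.7, 13.8]
tool_rot: [3.141, -0.001, 1.513]
force: [0.6, 1.3, -2.5]
width: 33.6
gripper_force: 59.6
```

{"api": "arm_command", "payload": {"series": [55,0,0,0,0,55,0,0,0,0,55,0,0,0,0,55,0,0,-1,0,55,0,0,-3.5,0]}}

```text
clock: 41.78
eef_pos: [570.9, -115.5, 46.8]
tool_rot: [-3.136, -0.0, 1.512]
force: [-0.9, -0.8, 0.6]
width: 46.7
gripper_force: 0.0
```

{"api": "arm_command", "payload": {"series": [55,0,0,-3.5,0,55,0,0,-7,0,55,0,0,-11,0,55,0,0,-15,0,55,0,0,-17,0]}}

```text
clock: 42.2
eef_pos: [575.1, -115.4, 224.3]
tool_rot: [3.134, 0.0, 1.512]
force: [1.6, -0.3, 0.0]
width: 47.3
gripper_force: 0.0
```

{"api": "arm_command", "payload": {"series": [55,2.5,3,0,0,55,5.0,6,0,0,55,7.5,8.5,0,0,55,10,8.5,0,0,55,12,8.5,0,0]}}

```text
clock: 42.62
eef_pos: [666.0, 1.9, 219.1]
tool_rot: [3.14, -0.002, 1.513]
force: [-0.2, 0.3, 0.1]
width: 46.7
gripper_force: 0.0
```

```bash
python3 - <<'E'
from pl import *
p,d,m=grab("top"); q,_,_=grab("side"); C=cloud(d,m); Z=C[...,2]
o=np.hstack([cv2.resize(p[90:280,90:400],None,fx=1.3,fy=1.3),cv2.resize(q[40:380,100:350],(182,247))]); o=cv2.resize(o,None,fx=1.3,fy=1.3); print(o.shape); save("end",o)
hsv=cv2.cvtColor(p,cv2.COLOR_RGB2HSV); br=((hsv[...,0]>8)&(hsv[...,0]<28)&(hsv[...,1]>90)&(Z>6)&(Z<70)).astype(np.uint8); n,lb,st,ce=cv2.connectedComponentsWithStats(br)
for i in range(1,n):
    if st[i,4]>30:
        c=np.median(C[lb==i],0); a=c[:2]-[cx,cy]; print(np.round(ce[i]),st[i,4],np.round(c),"case",np.round([a@[np.cos(cyaw),np.sin(cyaw)],a@[-np.sin(cyaw),np.cos(cyaw)]]))
print(monitor.read_state()["eef_pos"])
E
```

```text
(321, 760, 3)
[146. 111.] 731 [739. 369.  68.] case [ 98. 559.]
[121.  93.] 57 [800. 433.  69.] case [155. 626.]
[124. 106.] 31 [763. 428.  69.] case [118. 619.]
[227. 134.] 492 [683. 136.  15.] case [ 55. 323.]
[314. 169.] 86 [ 566. -105.   41.] case [-47.  76.]
[173. 265.] 670 [309. 298.  46.] case [-327.  462.]
[ 82. 315.] 8876 [170. 569.  35.] case [-482.  725.]
[664.88879369   5.40878131 219.44408414]
```

View pics/end.png

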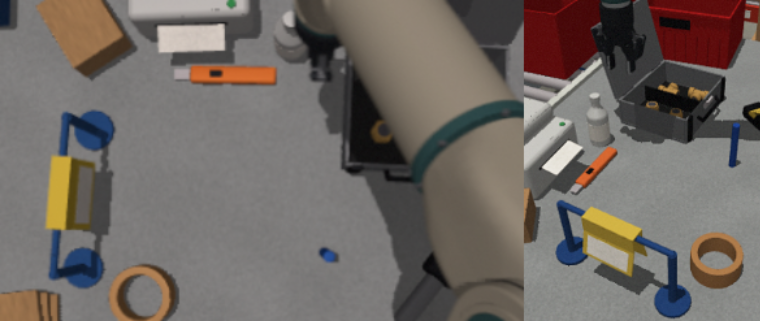

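The final view shows the card astride the rail, the lid open, the fittings in their bays and the bench clear. The other bench items are in place and the arm is clear, so I'll hand it in.

```bash
python3 -c "
from cell import workorder
print(workorder.finish_job())"
```

```text
the job is handed in; nothing more can be done
None
```

I handed the job in at about 43 s: the card is on the rail, the lid is open, and both couplings (left bay) and both tees (right bay) are on the floor. My checks looked right, but the hand-in gave no verdict.

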